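# Level a drip rail with a saddle spirit level and hold it down

## Task

Hook the saddle spirit level over the drip rail near its hinged end, well short of the tag, and slide it along, always astride the rail, until its middle is at the hanging tag. Then turn the levelling foot's black knob until the bubble rests between its two lines, and leave everything else on the table alone. Last, press the level firmly down onto the rail (a push of 10 to 20 N) and finish while still pressing, level at the tag and bubble between its lines, so that a colleague can tighten the lock nut.

Things in the scene. Friction and masses are not known exactly. Their poses are not given: they have to be found in the camera images.
- level: Loose aluminium saddle spirit level, black end caps, 300 g: 160 mm long (y), 32 wide (x), 44 high (z up). Inverted channel: solid from 14 to 44 mm up; below it two skirts, 3 mm thick, 14 deep, 26 apart inside, go astride the rail. Origin: mid length and width, at the skirts' lower edge, 14 mm below the rail's top when seated. Starts on its skirts on the table on the robot's side of the rail.
- thumb_pad (a point): Middle of the level's top face, on the dark rubber pad (24 x 30 mm) to press on; 44 mm above the level's origin, axes as the level's. The green vial window (52 mm long) lies on the +y half of the top face, its centre 43 mm from here.
- bubble (a joint): Bubble's place in the vial, m along the level's +y; 0 is midway between the two black lines. The bubble is 14 mm long; the lines leave it 3 mm of play each way. It goes to the higher end, 12 mm per degree of slope (at most 19 mm) and takes about 2 s to settle. Only meaningful once the level rests on the rail.
- rail: Steel drip rail, a bar 20 mm wide (x), 30 high (z up), top face 15 mm above its axis. Origin: on the axis at its hinge, 120 mm above the table; y runs along it to the levelling foot, 440 mm away. Fork cheeks at the hinge: free rail from y = 20 to 415 mm. Starts sloping down to the foot by 0.4 to 1.0 degrees; moves only when the knob is turned.
- tag_mid (a point): The tag's place: point on the rail's top face, mid width, above the tag's middle, 220 to 320 mm from the hinge; axes as the rail's. The black plastic tag is clipped hard under the rail, clear of the level's skirts; its 30 x 42 mm plate with an upright white line hangs 30 mm out on the side away from the robot, 16 to 58 mm below the rail's axis.
- knob_grip (a point): On the upright axis of the foot's black knob, turning with it: a bar 46 mm long (x), 14 wide (y), from 24 mm below to 10 above this point, on a disc 48 mm wide, 8 thick; z up. Clockwise from above raises the rail's end, 22 mm per turn (bubble 5.5 mm per rad); anticlockwise lowers it. Stiff (0.15 N m), stays as left and keeps its height. Starts 1.0 to 2.2 rad from level.
- spanner: Bystander: steel spanner 160 mm long lying beyond the rail.
- weight: Bystander: steel check weight, 44 mm in diameter, 52 mm high, beyond the rail.
- tub: Bystander: white lidded tub, 64 mm in diameter, 60 mm high, on the robot's side of the rail near the foot.
- bowl: Bystander: steel bowl, 120 mm wide, 50 mm high, right of the rail's hinge.
- cleaner: Bystander: blue cleaner bottle, 70 mm in diameter, 190 mm high, at the left.
- brush: Bystander: white brush lying on the blue cutting board at the left.
- scoop: Bystander: green scoop 190 mm long at the right.
Things that resemble listed ones, but are neither listed nor needed, are in the scene too. Of the things shaped like the level, the aluminium one is meant.

How it is judged:
On the way, in this order (a step that is already met when the one before it is completed fails the run):
1. the level sits astride the rail near the hinge, its middle more than 60 mm from the tag (x of level in the frame of rail between -0.006 and 0.006 m and z of level in the frame of rail between -0.003 and 0.006 m and angle between the y axis of level and the y axis of rail, either way round below 0.08 rad and angle between the z axis of level and the z axis of rail, either way round below 0.1 rad and y of level in the frame of tag_mid below -0.06 m), for 0.1 s.
2. astride the rail, it passes along on its way to the tag (15 to 50 mm before it) (x of level in the frame of rail between -0.006 and 0.006 m and z of level in the frame of rail between -0.003 and 0.01 m and angle between the y axis of level and the y axis of rail, either way round below 0.08 rad and angle between the z axis of level and the z axis of rail, either way round below 0.1 rad and y of level in the frame of tag_mid between -0.05 and -0.015 m), for 0.04 s.
3. it sits on the rail with its middle at the tag, within 10 mm, the rail still sloping (x of level in the frame of rail between -0.006 and 0.006 m and z of level in the frame of rail between -0.003 and 0.0045 m and angle between the y axis of level and the y axis of rail, either way round below 0.08 rad and angle between the z axis of level and the z axis of rail, either way round below 0.1 rad and y of level in the frame of tag_mid between -0.01 and 0.01 m), for 0.2 s.
4. the rail is brought level by the knob, the level on it at the tag: bubble between its lines (all of step 3 and angle between rail's own y axis and vertical between 1.5656 and 1.576 rad and value of joint bubble between -0.003 and 0.003 m), for 0.5 s.
At the end, for the whole second after the job is handed in: Level seated astride the rail, middle within 10 mm of the tag, bubble within 3 mm of centre (rail within 0.3 degrees of level), fingers on the level pressing so that it bears on the rail with over 7 N (its weight is 3 N), all still, through the last second (x of level in the frame of rail between -0.006 and 0.006 m and z of level in the frame of rail between -0.003 and 0.004 m and angle between the y axis of level and the y axis of rail, either way round below 0.08 rad and angle between the z axis of level and the z axis of rail, either way round below 0.1 rad and y of level in the frame of tag_mid between -0.01 and 0.01 m and angle between rail's own y axis and vertical between 1.5656 and 1.576 rad and value of joint bubble between -0.003 and 0.003 m and contact force between level and rail above 7 N and contact force between the fingers and level above 3 N and linear speed of level below 0.02 m/s); the arm keeps its last pose, push and grip.
It fails at once if a bystander was moved by more than 25 mm (distance of any of spanner, weight, tub, bowl, cleaner, brush, scoop from where it was at the start of the episode above 0.025 m).
It fails at once if the level was pressed on the rail with more than 70 N (contact force between level and rail above 70 N).
It also fails if it takes over 72 s, if anything falls off the work surface, if the arm or the gripper's body presses on something with over 40 N, if the wrist force passes 120 N, or if a joint passes its speed limit or range.

## Robot

A 7-joint arm with a two-finger parallel gripper is mounted at the origin on the work surface. World frame = base frame: x ahead of the robot, y to its left, z up, the work surface at z = 0. Lengths are in m, angles in rad, forces in N, time in s.
With the tool pointing down it reaches from about 0.35 to 0.9 m from the base axis. Payload 19.9 kg.
Tool frame: the origin (TCP) lies midway between the tips of the shut fingers; the grasp point (between the pads) lies 19 mm behind it; z points along the fingers, y is the line along which they close (so a half turn about z gives the same grasp; the last joint's range is limited). The gripper opens to 85 mm and grips with 20 to 120 N. Pads are 22 mm wide; open, the fingers measure 114 mm over their backs; the gripper's body (76 mm by 85 mm) begins 54 mm behind the grasp point. The pads swing forward as they close: fully open they stand 13 mm farther back than shut.
Start: joints at [1.147, 0.417, -0.01, 1.614, 0.005, 1.111, -0.053], TCP at [0.233, -0.58, 0.205] pointing down, gripper open.
Joint ranges: [-2.81, 2.81], [-0.39, 2.02], [-1.27, 1.25], [0.06, 2.57], [-1.19, 4.33], [0.19, 2], [-2.82, 2.82]. Speed limits (rad/s): [1.89, 1.89, 2.39, 2.39, 3.01, 3.01, 3.01].

## Interface

Orientations are given as a rotation vector (axis times angle).
In Python, from bench import telemetry, imaging, ticket gives the robot as it stands.
- The arm moves only by the tool step_arm, never from a script. Its argument "moves" is a list that holds one entry, the list of rows, each a list of 5 numbers: the shift along the tool's x, y, z in cm, then the turn about the tool's z in rad, then the opening, from 0 (shut) to 1 (fully open). In form: [[[dx, dy, dz, twist, fingers], ...]]. A call has 1 to 8 rows; each row shifts and turns the commanded pose from where the row before left it, along the tool's axes as they then stand; what a row does not reach is not made up. A row lasts 1/10 s, in which the tool goes at most 50 mm and 8.59 degrees, less where a joint would pass 70% of its speed; a pose out of reach is approached as far as the arm can. A call with a gripper value outside its range is refused whole. The fingers move at their own pace and stop on an object; the grip force is fixed at half the most. Time passes only in rows, so rows that do not move let the fingers close. It gives the time, the measured TCP pose, the force, the opening and the grip force at its end, in the units of the state.
- telemetry.get_state(): the state, without advancing time (a new reading comes with each control period).
- imaging.get_image(name): name is "side" or "top" or "wrist"; returns the picture (384x512x3 uint8, blue, green, red); there is no depth.
- imaging.camera_model(name): a dict with "K" (3x3 intrinsics, pixels), "dist" ([k1, k2, p1, p2, k3] as OpenCV has them; the pictures are not rectified), "R" (3x3) and "t" (3): a world point X has camera coordinates R X + t. Camera axes: x right, y down, z forward; pixel columns grow to the right and rows downward; lengths in m; the calibration is good to about 2 mm. A picture is of the moment at which its call begins: read the wrist's pose just before it. camera_model takes no time and is no camera call; for the wrist camera it gives the pose at the moment of the call.
- ticket.close_job(): hands the job in; it is judged then, once.
The state is a dict: "time_s": time; "joint_pos": joint angles; "joint_velocities": joint speeds; "joint_efforts": joint torques, N m; "ee_pos": TCP position; "tool_rot": TCP orientation; "wrist_force": force on the tool from outside, world axes, zero at the start; "torque": the same for the moment, N m; "finger_gap": finger opening in m; "grasp_force": force on a finger pad.
Only numpy, scipy, OpenCV 4.12 (cv2) and the standard library are available. Lean on these libraries where they do the work, as an engineer would, in place of code of your own. Each camera call takes 0.05 s, during which the arm holds its last target. There are 200 camera calls.

## Working session

There is one attempt and no reset: what is moved stays moved. The work goes in short steps, Python scripts to look and compute and a tool call to move; the robot and the scene stay as the last step left them, time stands still between calls to the robot, and variables do not carry over. Pictures are saved under pics/ and viewed, at most 10 in all, crops included, and the job is handed in when it is done.

Besides the shell and the picture viewer there is one more tool, called after "Emit:" by a JSON object that holds its "name" and its "arguments". step_arm: Moves the arm, as the interface text tells. Its arguments: {"type":"object","properties":{"moves":{"type":"array"}},"required":["moves"]}

```bash
ls; mkdir -p pics
python3 - <<'E'
from bench import telemetry, imaging
import cv2,numpy as np
s=telemetry.get_state();print({k:np.round(v,3).tolist() for k,v in s.items()})
a=imaging.get_image("top");b=imaging.get_image("side")
cv2.imwrite("pics/top0.png",cv2.resize(a,(800,600),interpolation=cv2.INTER_CUBIC));cv2.imwrite("pics/side0.png",cv2.resize(b,(800,600),interpolation=cv2.INTER_CUBIC))
for n in("top","side"):
  m=imaging.camera_model(n);print(n,{k:np.round(v,4).tolist() for k,v in m.items()})
E
```

```text
pics
{'time_s': 0.0, 'joint_pos': [1.147, 0.418, -0.01, 1.614, 0.005, 1.111, -0.053], 'joint_velocities': [-0.001, -0.0, -0.0, -0.0, 0.0, 0.001, -0.003], 'joint_efforts': [-0.001, -86.444, 0.678, -43.489, 0.019, 0.008, -0.0], 'ee_pos': [0.233, -0.58, 0.204], 'tool_rot': [-3.083, -0.596, 0.001], 'wrist_force': [-0.661, -0.061, 0.491], 'torque': [0.01, -0.003, 0.033], 'grasp_force': 0.0, 'finger_gap': 0.086}
top {'K': [[461.5754, 0.0, 249.8653], [0.0, 461.5754, 189.0772], [0.0, 0.0, 1.0]], 'dist': [-0.0445, 0.0, 0.0, 0.0, 0.0], 'R': [[-0.0185, -0.9997, 0.0136], [-0.9923, 0.0167, -0.1227], [0.1224, -0.0158, -0.9924]], 't': [0.0045, 0.5405, 1.5723]}
side {'K': [[391.8867, 0.0, 263.2151], [0.0, 391.8867, 192.6249], [0.0, 0.0, 1.0]], 'dist': [-0.1381, 0.0, 0.0, 0.0, 0.0], 'R': [[-0.7882, -0.6153, -0.0101], [-0.3782, 0.4973, -0.7808], [0.4855, -0.6116, -0.6246]], 't': [0.405, 0.3023, 1.2774]}
```

View pics/top0.png

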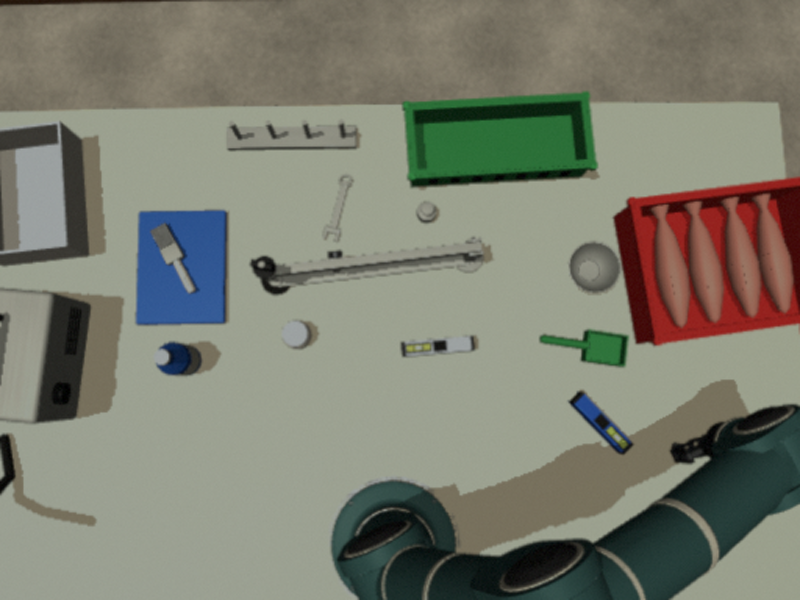

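View pics/side0.png

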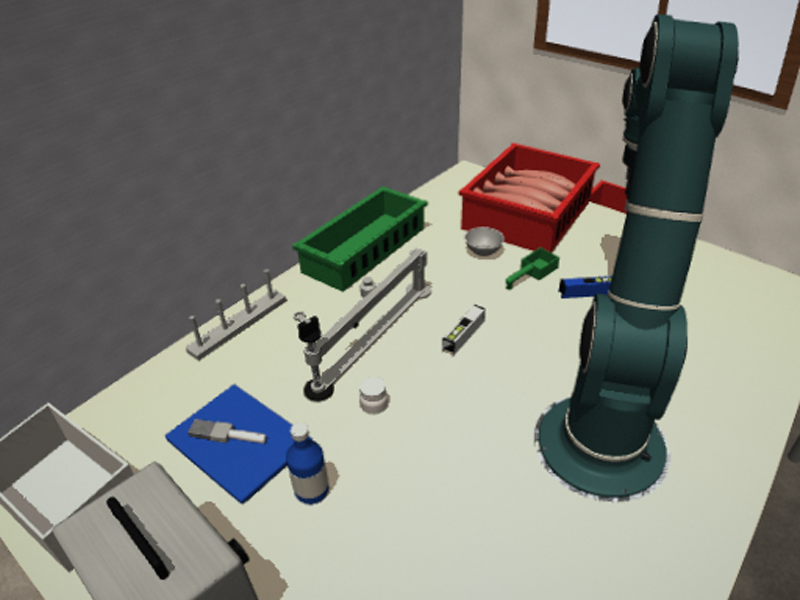

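Top view (800x600 scale): aluminium level at (438,346) with its vial to the left (+y), rail from its hinge at about (475,252) to the knob at (263,265), tag at (335,254). The tub is at (296,333). I'll crop closer to measure.

```bash
cat > h.py <<'E'
import numpy as np,cv2
from bench import telemetry, imaging
def ray(m,uv):
    p=cv2.undistortPoints(np.array([[uv]],float),np.array(m["K"]),np.array(m["dist"]))[0,0]
    R=np.array(m["R"]);return -R.T@np.array(m["t"]),R.T@np.array([p[0],p[1],1])
def onz(m,uv,z):
    c,d=ray(m,uv);return c+d*(z-c[2])/d[2]
def proj(m,X):
    R=np.array(m["R"]);return cv2.projectPoints(np.array([X],float),cv2.Rodrigues(R)[0],np.array(m["t"]),np.array(m["K"]),np.array(m["dist"]))[0][0,0]
def crop(img,x0,y0,x1,y1,s,fn):
    cv2.imwrite(fn,cv2.resize(img[y0:y1,x0:x1],None,fx=s,fy=s,interpolation=cv2.INTER_CUBIC))
def st():
    s=telemetry.get_state();return {k:np.round(v,4).tolist() for k,v in s.items() if k in("time_s","ee_pos","tool_rot","wrist_force","finger_gap","grasp_force","joint_pos")}
E
python3 - <<'E'
from h import *
crop(imaging.get_image("top"),150,140,320,240,4.7,"pics/topc.png")
crop(imaging.get_image("side"),180,150,320,265,5,"pics/sidec.png")
E
```

```text
(no output)
```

View pics/topc.png

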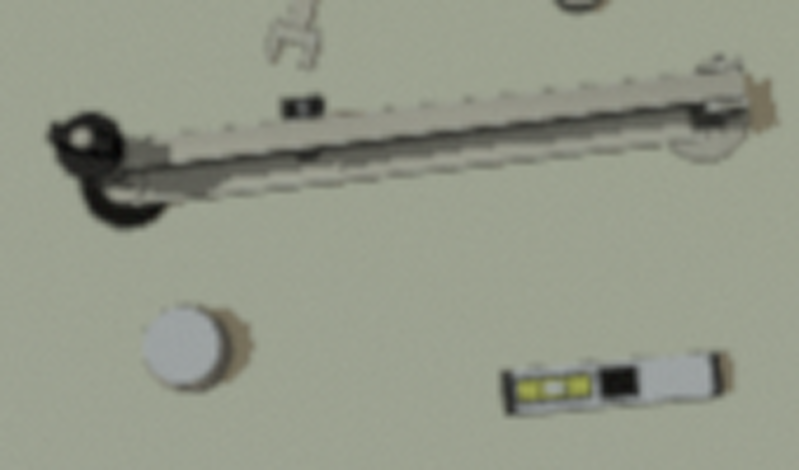

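View pics/sidec.png

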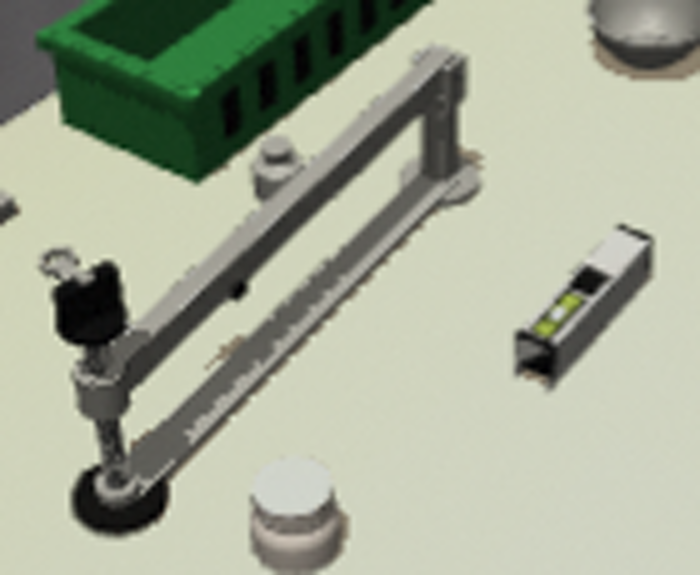

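The top crop shows the level's pad at (619,383) with end caps at (508,393) and (717,374). The rail's top band runs from about (160,150) to (715,88). The tag is at (303,106) and the knob at (88,145). The side crop shows the knob at about (92,300) and the tag clip at (237,290).

Run:
```python
from h import *
T=imaging.camera_model("top");S=imaging.camera_model("side")
t=lambda x,y:(150+x/4.7-.4,140+y/4.7-.4)
s=lambda x,y:(180+x/5-.4,150+y/5-.4)
for n,p,z in[("capL",(508,393),.044),("capR",(717,374),.044),("pad",(619,383),.044),("tub",(185,346),.06),("tag",(303,106),.1)]:
    print(n,onz(T,t(*p),z).round(4))
im=imaging.get_image("top");g=cv2.cvtColor(im,cv2.COLOR_BGR2GRAY)
for c in range(186,304,9): print(c,g[150:185,c].tolist())
def tri(a,b):
    c1,d1=ray(T,a);c2,d2=ray(S,b)
    k=np.linalg.lstsq(np.c_[d1,-d2],c2-c1,rcond=None)[0];p,q=c1+d1*k[0],c2+d2*k[1];return ((p+q)/2).round(4),np.linalg.norm(p-q).round(4)
print("knob",tri(t(88,145),s(92,292)),"hinge",tri(t(740,88),s(445,55)))
print("knob at z",[onz(T,t(88,145),z).round(4) for z in(.18,.2,.22)])
```

```text
capL [ 0.4209 -0.0294  0.044 ]
capR [ 0.432  -0.1825  0.044 ]
pad [ 0.4268 -0.1106  0.044 ]
tub [0.4582 0.2037 0.06  ]
tag [0.6253 0.1144 0.1   ]
186 [159, 158, 158, 157, 158, 158, 159, 158, 158, 158, 159, 158, 158, 159, 158, 157, 158, 157, 155, 148, 140, 130, 130, 130, 106, 64, 76, 90, 92, 93, 98, 122, 125, 112, 144]
195 [158, 157, 158, 159, 158, 159, 158, 158, 156, 159, 158, 157, 158, 158, 159, 157, 156, 154, 148, 148, 151, 151, 149, 122, 67, 77, 92, 93, 95, 100, 124, 129, 127, 154, 157]
204 [157, 157, 158, 156, 159, 158, 158, 159, 158, 158, 158, 157, 157, 159, 158, 157, 153, 150, 148, 150, 151, 149, 124, 69, 78, 93, 99, 125, 151, 153, 141, 138, 157, 159, 158]
213 [155, 156, 153, 140, 141, 156, 158, 158, 158, 155, 129, 76, 75, 68, 64, 107, 143, 146, 148, 149, 150, 121, 57, 54, 80, 100, 126, 153, 153, 140, 138, 156, 157, 159, 159]
222 [158, 158, 158, 157, 158, 158, 158, 158, 157, 158, 158, 159, 156, 138, 125, 142, 146, 145, 148, 146, 120, 71, 82, 96, 106, 123, 140, 148, 131, 131, 154, 159, 157, 158, 158]
231 [156, 158, 158, 158, 158, 158, 159, 159, 158, 158, 158, 156, 150, 142, 145,
[... 1036 characters left out ...]
 144, 119, 69, 71, 94, 100, 124, 146, 150, 133, 129, 154, 157, 158, 157, 158, 158, 156, 158, 158, 159, 156, 158, 158]
294 [159, 157, 157, 157, 158, 152, 143, 141, 140, 144, 142, 119, 69, 74, 94, 100, 121, 145, 148, 135, 126, 133, 128, 141, 155, 158, 159, 159, 159, 158, 158, 157, 159, 158, 157]
303 [155, 132, 113, 139, 136, 125, 138, 142, 142, 140, 118, 105, 127, 96, 55, 43, 56, 91, 126, 140, 142, 142, 133, 131, 147, 157, 158, 159, 158, 158, 158, 157, 157, 158, 158]
knob (array([0.584 , 0.2524, 0.2001]), np.float64(0.0028)) hinge (array([ 0.6305, -0.1928,  0.1285]), np.float64(0.006))
knob at z [array([0.5863, 0.2548, 0.18  ]), array([0.5829, 0.2515, 0.2   ]), array([0.5796, 0.2483, 0.22  ])]
```

```bash
cat >> h.py <<'E'
from scipy.spatial.transform import Rotation as Ro
def phi(s):
    x=Ro.from_rotvec(s["tool_rot"]).as_matrix()[:,0];return np.arctan2(x[1],x[0])
def plan(xyz,ph,n,f,s=None):
    s=s or telemetry.get_state();p=phi(s);d=(np.array(xyz)-s["ee_pos"])/n*100;w=((ph-p+np.pi)%(2*np.pi)-np.pi)/n
    rows=[]
    for i in range(n):
        a=p+w*i;rows.append([round(x,2) for x in (d[0]*np.cos(a)+d[1]*np.sin(a),d[0]*np.sin(a)-d[1]*np.cos(a),-d[2],-w,f)])
    print("from",np.round(s["ee_pos"],4),"phi",p.round(3),"t",s["time_s"]);print(rows)
E
python3 - <<'E'
from h import *
T=imaging.camera_model("top")
pts=np.array([onz(T,(c,r-3.2+.1),.135-.0052*(294-c)/130) for c,r in [(195,173.1),(204,172.1),(222,169.9),(231,168.7),(240,167.7),(249,166.5),(258,165.3),(267,164.2),(276,163.1),(285,162),(294,160.9)]])
k=np.polyfit(pts[:,1],pts[:,0],1);print("rail x=",k,"yaw",-np.arctan(k[0]),np.round(pts[:,0]-np.polyval(k,pts[:,1]),4))
print("tag,knob on line",np.polyval(k,[.114,.2515]))
plan([.427,-.108,.2],1.643,12,1)
E
```

```text
rail x= [-0.10759205  0.61303938] yaw 0.10717975014559049 [ 0.0003 -0.0001 -0.0002  0.     -0.0004 -0.0001  0.0002  0.0001  0.0001
  0.     -0.    ]
tag,knob on line [0.60077388 0.58597998]
from [ 0.2328 -0.5798  0.2045] phi 0.382 t 0.25
[[np.float64(2.97), np.float64(-3.05), np.float64(0.04), np.float64(-0.11), 1], [np.float64(3.27), np.float64(-2.72), np.float64(0.04), np.float64(-0.11), 1], [np.float64(3.54), np.float64(-2.36), np.float64(0.04), np.float64(-0.11), 1], [np.float64(3.77), np.float64(-1.98), np.float64(0.04), np.float64(-0.11), 1], [np.float64(3.95), np.float64(-1.57), np.float64(0.04), np.float64(-0.11), 1], [np.float64(4.09), np.float64(-1.15), np.float64(0.04), np.float64(-0.11), 1], [np.float64(4.19), np.float64(-0.71), np.float64(0.04), np.float64(-0.11), 1], [np.float64(4.24), np.float64(-0.27), np.float64(0.04), np.float64(-0.11), 1], [np.float64(4.25), np.float64(0.18), np.float64(0.04), np.float64(-0.11), 1], [np.float64(4.21), np.float64(0.62), np.float64(0.04), np.float64(-0.11), 1], [np.float64(4.12), np.float64(1.06), np.float64(0.04), np.float64(-0.11), 1], [np.float64(3.98), np.float64(1.49), np.float64(0.04), np.float64(-0.11), 1]]
```

Emit:
{"name": "step_arm", "arguments": {"moves": [[[2.97, -3.05, 0.04, -0.11, 1], [3.27, -2.72, 0.04, -0.11, 1], [3.54, -2.36, 0.04, -0.11, 1], [3.77, -1.98, 0.04, -0.11, 1], [3.95, -1.57, 0.04, -0.11, 1], [4.09, -1.15, 0.04, -0.11, 1], [4.19, -0.71, 0.04, -0.11, 1], [4.24, -0.27, 0.04, -0.11, 1]]]}}

```text
time_s: 1.05
ee_pos: [0.3571, -0.2616, 0.2017]
tool_rot: [2.532, 1.859, -0.0]
wrist_force: [2.5, 0.4, -0.4]
finger_gap: 0.0851
grasp_force: 0.0
```

Emit:
{"name": "step_arm", "arguments": {"moves": [[[4.25, 0.18, 0.04, -0.11, 1], [4.21, 0.62, 0.04, -0.11, 1], [4.12, 1.06, 0.04, -0.11, 1], [3.98, 1.49, 0.04, -0.11, 1], [0, 0, 0, 0, 1], [0, 0, 0, 0, 1]]]}}

```text
time_s: 1.65
ee_pos: [0.4142, -0.1025, 0.2]
tool_rot: [-2.07, -2.363, 0.0]
wrist_force: [0.8, -1.4, 0.9]
finger_gap: 0.0855
grasp_force: 0.0
```

Run:
```python
from h import *
print(st());m=imaging.camera_model("wrist");im=imaging.get_image("wrist");print({k:np.round(v,3).tolist() for k,v in m.items()})
cv2.imwrite("pics/w1.png",im);print(proj(m,[.427,-.108,.044]),phi(telemetry.get_state()))
```

```text
{'time_s': 1.65, 'joint_pos': [0.6741, 0.0856, -0.5257, 2.0686, 0.0511, 0.9996, 0.2548], 'ee_pos': [0.4142, -0.1025, 0.2], 'tool_rot': [-2.0696, -2.3635, 0.0001], 'wrist_force': [0.8423, -1.3617, 0.8722], 'grasp_force': 0.0, 'finger_gap': 0.0855}
{'K': [[324.461, 0.0, 247.365], [0.0, 324.461, 189.752], [0.0, 0.0, 1.0]], 'dist': [-0.056, 0.0, 0.0, 0.0, 0.0], 'R': [[0.991, 0.132, 0.001], [0.126, -0.951, 0.281], [0.038, -0.278, -0.96]], 't': [-0.397, -0.184, 0.331]}
[258.79504971 175.12176573] 1.7010458402700879
```

View pics/w1.png

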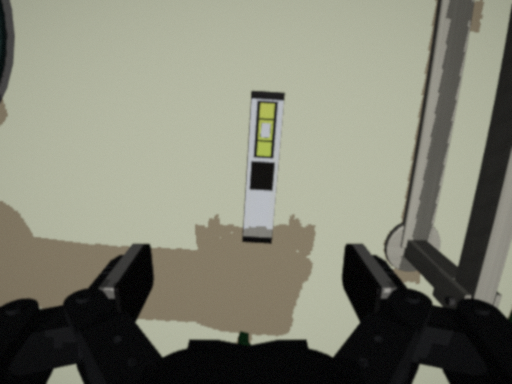

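The wrist view shows the level's pad at (262,177), its end caps at (268,95) and (257,239), and the rail on the right.

Run:
```python
from h import *
m=imaging.camera_model("wrist")
P=[onz(m,p,.044) for p in((268,94.5),(257,240),(262,177))]
print(np.round(P,4),np.linalg.norm(P[0]-P[1]));d=P[0]-P[1];yaw=np.arctan2(-d[0],d[1]);print("yaw",yaw)
c=(P[0]+P[1])/2;print(c)
plan([*P[2][:2],.06],np.pi/2+yaw,5,1)
```

```text
[[ 0.4244 -0.0282  0.044 ]
 [ 0.435  -0.1816  0.044 ]
 [ 0.4303 -0.1104  0.044 ]] 0.15370260571553546
yaw 0.06908448115672026
[ 0.42967969 -0.10490487  0.044     ]
from [ 0.414  -0.1033  0.2   ] phi 1.701 t 1.7
[[np.float64(-0.18), np.float64(0.3), np.float64(2.8), np.float64(0.01), 1], [np.float64(-0.18), np.float64(0.31), np.float64(2.8), np.float64(0.01), 1], [np.float64(-0.18), np.float64(0.31), np.float64(2.8), np.float64(0.01), 1], [np.float64(-0.17), np.float64(0.31), np.float64(2.8), np.float64(0.01), 1], [np.float64(-0.17), np.float64(0.31), np.float64(2.8), np.float64(0.01), 1]]
```

Emit:
{"name": "step_arm", "arguments": {"moves": [[[-0.18, 0.3, 2.8, 0.015, 1], [-0.18, 0.3, 2.8, 0.015, 1], [-0.17, 0.3, 2.8, 0.01, 1], [-0.15, 0.3, 2.8, 0.01, 1], [-0.1, 0.3, 2.8, 0.01, 1], [0, 0, 2.5, 0, 1], [0, 0, 2.4, 0, 1], [0, 0, 0, 0, 1]]]}}

```text
time_s: 2.5
ee_pos: [0.4279, -0.1098, 0.0088]
tool_rot: [-2.141, -2.294, 0.003]
wrist_force: [-0.1, -0.6, 1.5]
finger_gap: 0.0852
grasp_force: 0.0
```

Emit:
{"name": "step_arm", "arguments": {"moves": [[[0, 0, 0, 0, 0.2], [0, 0, 0, 0, 0], [0, 0, 0, 0, 0], [0, 0, 0, 0, 0], [0, 0, 0, 0, 0], [0, 0, 0, 0, 0], [0, 0, 0, 0, 0]]]}}

```text
time_s: 3.2
ee_pos: [0.4303, -0.1096, 0.012]
tool_rot: [2.141, 2.298, -0.0]
wrist_force: [-5.9, -0.4, 20.4]
finger_gap: 0.03
grasp_force: 57.8
```

Run:
```python
from h import *
print(st());s=telemetry.get_state();print(phi(s))
x,y=.6130-.1076*-.055,-.055
print(x,y);plan([s["ee_pos"][0],s["ee_pos"][1],.18],phi(s),5,0)
s["ee_pos"]=np.array([*s["ee_pos"][:2],.18]);plan([x,y,.18],np.pi/2+.1072,6,0,s)
```

```text
{'time_s': 3.2, 'joint_pos': [0.5408, 0.4434, -0.419, 2.1776, 0.3267, 0.5782, -0.0472], 'ee_pos': [0.4303, -0.1096, 0.012], 'tool_rot': [2.1405, 2.2977, -0.0002], 'wrist_force': [-5.8568, -0.3998, 20.3822], 'grasp_force': 57.7833, 'finger_gap': 0.03}
1.6415890231742452
0.618918 -0.055
from [ 0.4303 -0.1096  0.012 ] phi 1.642 t 3.2
[[np.float64(0.0), np.float64(0.0), np.float64(-3.36), np.float64(-0.0), 0], [np.float64(0.0), np.float64(0.0), np.float64(-3.36), np.float64(-0.0), 0], [np.float64(0.0), np.float64(0.0), np.float64(-3.36), np.float64(-0.0), 0], [np.float64(0.0), np.float64(0.0), np.float64(-3.36), np.float64(-0.0), 0], [np.float64(0.0), np.float64(0.0), np.float64(-3.36), np.float64(-0.0), 0]]
from [ 0.4303 -0.1096  0.18  ] phi 1.642 t 3.2
[[np.float64(0.68), np.float64(3.2), np.float64(-0.0), np.float64(-0.01), 0], [np.float64(0.67), np.float64(3.2), np.float64(-0.0), np.float64(-0.01), 0], [np.float64(0.65), np.float64(3.21), np.float64(-0.0), np.float64(-0.01), 0], [np.float64(0.63), np.float64(3.21), np.float64(-0.0), np.float64(-0.01), 0], [np.float64(0.61), np.float64(3.22), np.float64(-0.0), np.float64(-0.01), 0], [np.float64(0.59), np.float64(3.22), np.float64(-0.0), np.float64(-0.01), 0]]
```

Emit:
{"name": "step_arm", "arguments": {"moves": [[[0, 0, -3.4, 0, 0], [0, 0, -3.4, 0, 0], [0, 0, -3.4, 0, 0], [0, 0, -3.4, 0, 0], [0, 0, -3.4, 0, 0], [0, 0, 0, 0, 0]]]}}

```text
time_s: 3.8
ee_pos: [0.4317, -0.1096, 0.1849]
tool_rot: [2.137, 2.294, 0.003]
wrist_force: [-0.3, -0.6, -3.9]
finger_gap: 0.0295
grasp_force: 61.8
```

Emit:
{"name": "step_arm", "arguments": {"moves": [[[0.68, 3.2, 0, -0.006, 0], [0.67, 3.2, 0, -0.006, 0], [0.65, 3.21, 0, -0.006, 0], [0.63, 3.21, 0, -0.006, 0], [0.61, 3.22, 0, -0.006, 0], [0.59, 3.22, 0, -0.006, 0], [0, 0, 0, 0, 0], [0, 0, 0, 0, 0]]]}}

```text
time_s: 4.6
ee_pos: [0.618, -0.054, 0.1797]
tool_rot: [-2.097, -2.336, 0.001]
wrist_force: [-0.8, -0.2, -4.2]
finger_gap: 0.0295
grasp_force: 61.9
```

Run:
```python
from h import *
print(st());s=telemetry.get_state();print(phi(s)-np.pi/2)
m=imaging.camera_model("wrist");im=imaging.get_image("wrist")
cv2.imwrite("pics/w2.png",cv2.resize(im,(800,600)));np.save("w2.npy",im)
for y in(-.05,.05,.1,.15): print(y,proj(m,[.6130-.1076*y,y,.133])*800/512)
```

```text
{'time_s': 4.6, 'joint_pos': [0.4335, 0.4859, -0.5352, 1.6351, 0.2702, 1.0972, -0.0678], 'ee_pos': [0.618, -0.054, 0.1797], 'tool_rot': [-2.0974, -2.3364, 0.0013], 'wrist_force': [-0.776, -0.2435, -4.1991], 'grasp_force': 61.8544, 'finger_gap': 0.0295}
0.10773521219352777
-0.05 [388.50547107 307.56393997]
0.05 [388.87133283  65.42803103]
0.1 [389.05739355 -75.5071863 ]
0.15 [ 389.22553585 -225.08370916]
```

View pics/w2.png

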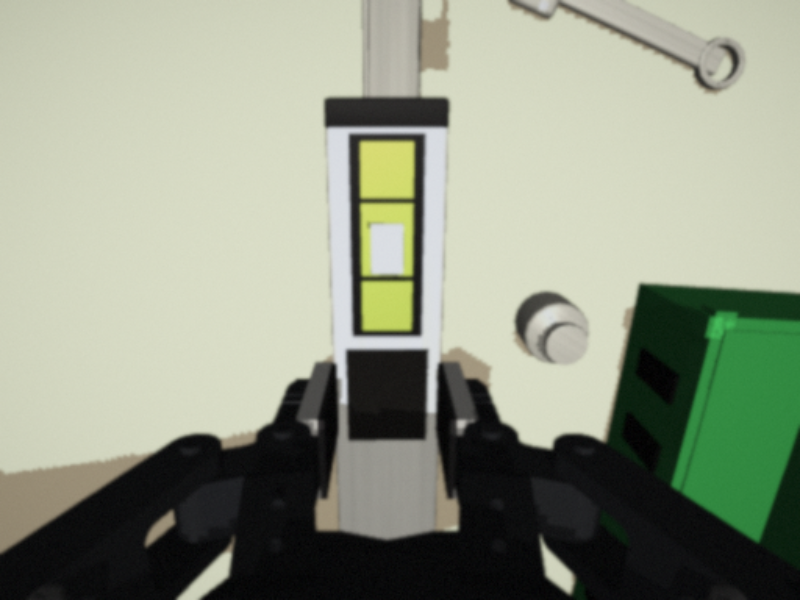

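The wrist view shows the level in the grip, pad at (387,394) and front cap at (387,112). The rail ahead is at about x=363–420, so it may sit about 2 mm to the right of the level. I'll measure its edges.

Run:
```python
from h import *
im=np.load("w2.npy");g=cv2.GaussianBlur(cv2.cvtColor(im,cv2.COLOR_BGR2GRAY),(1,5),0)
for r in(20,40,55): print(r,dict(enumerate(g[r,226:290].tolist(),226)) if r==40 else g[r,226:290].tolist())
print(g[70,200:295].tolist())
m=imaging.camera_model("wrist")
s=telemetry.get_state()
print(proj(m,[.6130-.1076*.04,.04,.133]))
```

```text
20 [209, 210, 210, 211, 207, 195, 176, 172, 169, 151, 155, 171, 178, 177, 178, 175, 173, 173, 174, 176, 176, 175, 175, 176, 179, 180, 179, 179, 178, 179, 181, 181, 182, 182, 178, 176, 172, 171, 170, 171, 160, 138, 111, 110, 127, 140, 145, 146, 146, 145, 146, 145, 145, 144, 146, 145, 146, 146, 145, 148, 164, 190, 205, 210]
40 {226: 212, 227: 213, 228: 213, 229: 212, 230: 210, 231: 197, 232: 172, 233: 167, 234: 174, 235: 165, 236: 162, 237: 176, 238: 181, 239: 182, 240: 180, 241: 179, 242: 176, 243: 176, 244: 177, 245: 177, 246: 177, 247: 178, 248: 178, 249: 180, 250: 184, 251: 184, 252: 184, 253: 183, 254: 181, 255: 182, 256: 184, 257: 184, 258: 185, 259: 183, 260: 181, 261: 178, 262: 176, 263: 174, 264: 174, 265: 174, 266: 166, 267: 144, 268: 125, 269: 128, 270: 141, 271: 146, 272: 148, 273: 148, 274: 147, 275: 147, 276: 148, 277: 148, 278: 147, 279: 147, 280: 147, 281: 147, 282: 146, 283: 147, 284: 147, 285: 150, 286: 163, 287: 190, 288: 207, 289: 212}
55 [214, 214, 214, 213, 212, 200, 174, 168, 175, 168, 170, 179, 182, 183, 181, 179, 178, 178, 179, 180, 180, 180, 181, 182, 186, 185, 187, 185, 184, 184, 185, 186, 186, 184, 181, 179, 177, 176, 176, 173, 163, 150, 151, 178, 202, 213, 213, 214, 214, 214, 214, 214, 213, 213, 213, 214, 214, 213, 214, 213, 214, 214, 213, 214]
[214, 215, 215, 215, 214, 212, 194, 141, 74, 43, 43, 43, 42, 41, 42, 42, 44, 44, 43, 43, 45, 43, 43, 43, 43, 42, 42, 43, 42, 44, 43, 43, 43, 42, 43, 43, 43, 44, 41, 43, 42, 42, 43, 43, 41, 43, 42, 43, 42, 43, 43, 43, 43, 42, 43, 42, 43, 43, 42, 41, 41, 43, 42, 41, 41, 41, 42, 42, 43, 40, 41, 41, 41, 41, 42, 43, 41, 42, 39, 40, 42, 41, 40, 39, 40, 40, 69, 130, 182, 207, 214, 215, 215, 214, 215]
[249.4203777   58.20028618]
```

Emit:
{"name": "step_arm", "arguments": {"moves": [[[0, 0.2, 1.0, 0, 0], [0, 0, 1.0, 0, 0], [0, 0, 0.8, 0, 0], [0, 0, 0.4, 0, 0], [0, 0, 0.3, 0, 0], [0, 0, 0.3, 0, 0], [0, 0, 0, 0, 0]]]}}

```text
time_s: 5.35
ee_pos: [0.6204, -0.0543, 0.1427]
tool_rot: [-2.099, -2.337, 0.0]
wrist_force: [0.2, -0.9, -3.8]
finger_gap: 0.0296
grasp_force: 61.8
```

Emit:
{"name": "step_arm", "arguments": {"moves": [[[0, 0, 0.3, 0, 0], [0, 0, 0.3, 0, 0], [0, 0, 0.3, 0, 0], [0, 0, 0.1, 0, 0], [0, 0, 0, 0, 0]]]}}

```text
time_s: 5.85
ee_pos: [0.6204, -0.0543, 0.1328]
tool_rot: [-2.099, -2.337, 0.0]
wrist_force: [-0.3, 0.7, -3.2]
finger_gap: 0.0292
grasp_force: 61.9
```

Emit:
{"name": "step_arm", "arguments": {"moves": [[[0, 0, 0.1, 0, 0], [0, 0, 0.1, 0, 0], [0, 0, 0, 0, 0], [0, 0, 0, 0, 0]]]}}

```text
time_s: 6.25
ee_pos: [0.6207, -0.0542, 0.1319]
tool_rot: [2.099, 2.337, 0.0]
wrist_force: [-4.8, 0.3, 9.5]
finger_gap: 0.0295
grasp_force: 63.4
```

Run:
```python
from h import *
print(st())
T=imaging.camera_model("top");im=imaging.get_image("top")
crop(im,150,140,320,240,4.7,"pics/topd.png")
```

```text
{'time_s': 6.25, 'joint_pos': [0.418, 0.5395, -0.517, 1.6717, 0.3047, 1.0108, -0.0941], 'ee_pos': [0.6207, -0.0542, 0.1319], 'tool_rot': [2.0989, 2.3367, 0.0003], 'wrist_force': [-4.7577, 0.3385, 9.5116], 'grasp_force': 63.3518, 'finger_gap': 0.0295}
```

View pics/topd.png

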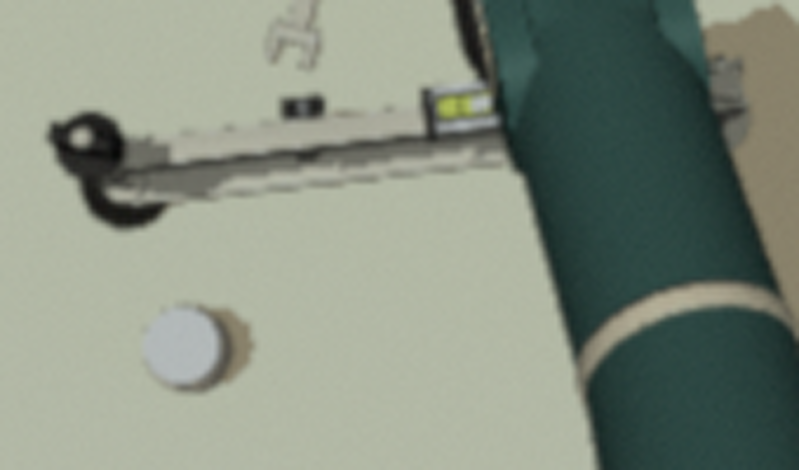

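Emit:
{"name": "step_arm", "arguments": {"moves": [[[1.5, 0, 0.01, 0, 0], [2, 0, 0.02, 0, 0], [2, 0, 0.02, 0, 0], [2, 0, 0.02, 0, 0], [2, 0, 0.02, 0, 0], [2, 0, 0.02, 0, 0], [0.5, 0, 0.01, 0, 0], [0, 0, 0, 0, 0]]]}}

```text
time_s: 7.1
ee_pos: [0.6082, 0.0664, 0.1307]
tool_rot: [2.097, 2.338, 0.003]
wrist_force: [-1.4, 5.3, 7.6]
finger_gap: 0.0295
grasp_force: 63.1
```

Run:
```python
from h import *
print(st(),phi(telemetry.get_state())-np.pi/2)
m=imaging.camera_model("wrist");im=imaging.get_image("wrist")
cv2.imwrite("pics/w3.png",cv2.resize(im,(800,600)));np.save("w3.npy",im)
print(proj(m,[.583,.2515,.2])*1.5625,proj(m,[.6253,.1144,.1])*1.5625)
```

```text
{'time_s': 7.1, 'joint_pos': [0.2451, 0.5262, -0.5413, 1.7026, 0.3122, 0.998, -0.2983], 'ee_pos': [0.6082, 0.0664, 0.1307], 'tool_rot': [2.0972, 2.3384, 0.003], 'wrist_force': [-1.3926, 5.2725, 7.5946], 'grasp_force': 63.0904, 'finger_gap': 0.0295} 0.10864166303857847
[ 358.41770144 -510.80031897] [442.60067637 218.65397711]
```

View pics/w3.png

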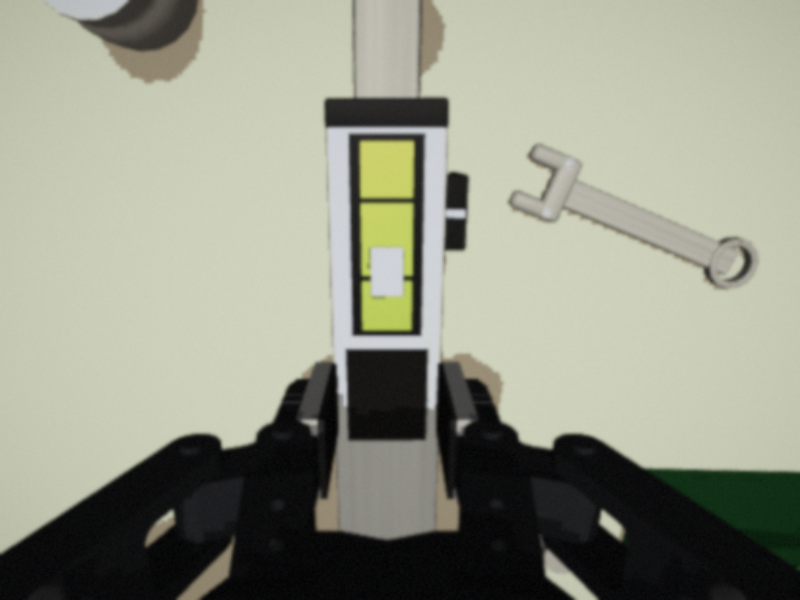

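In the wrist view the tag's white line is at (456,213), the pad centre at (387,394), the vial lines at rows 200 and 278, and the bubble at row 271. That puts the bubble about 8 mm toward the hinge end, which needs about 1.5 rad of knob.

Run:
```python
from h import *
m=imaging.camera_model("wrist");u=np.array([-np.sin(.108),np.cos(.108)]);k=512/800
pad=onz(m,(387*k,394*k),.163);vm=onz(m,(387*k,239*k),.163)
for z in(.103,.095):
  tg=onz(m,(456*k,213*k),z);print(tg,u@(tg-pad)[:2],tg[:2]@u-np.array(telemetry.get_state()["ee_pos"][:2])@u)
print(pad,u@(vm-pad)[:2])
```

```text
[0.62987182 0.1172877  0.103     ] 0.04667377015657122 0.048416681774875264
[0.63108287 0.1164489  0.095     ] 0.04570931378993965 0.0474522254082437
[0.60810082 0.06797995 0.163     ] 0.04680304920366199
```

Emit:
{"name": "step_arm", "arguments": {"moves": [[[1.0, 0, 0.01, 0, 0], [1.0, 0, 0.01, 0, 0], [1.0, 0, 0.01, 0, 0], [1.0, 0, 0.01, 0, 0], [0.5, 0, 0, 0, 0], [0, 0, 0, 0, 0], [0, 0, 0, 0, 0]]]}}

```text
time_s: 7.85
ee_pos: [0.6037, 0.1098, 0.1303]
tool_rot: [2.099, 2.336, 0.003]
wrist_force: [-0.0, 1.8, 5.7]
finger_gap: 0.0296
grasp_force: 63.0
```

Run:
```python
from h import *
s=telemetry.get_state();print(st())
m=imaging.camera_model("wrist");im=imaging.get_image("wrist")
cv2.imwrite("pics/w4.png",cv2.resize(im,(800,600)));np.save("w4.npy",im)
np.save("top4.npy",imaging.get_image("top"))
```

```text
{'time_s': 7.85, 'joint_pos': [0.177, 0.531, -0.5472, 1.6982, 0.3183, 1.0002, -0.3754], 'ee_pos': [0.6037, 0.1098, 0.1303], 'tool_rot': [2.0989, 2.3363, 0.0026], 'wrist_force': [-0.0134, 1.7742, 5.6811], 'grasp_force': 63.0285, 'finger_gap': 0.0296}
```

View pics/w4.png

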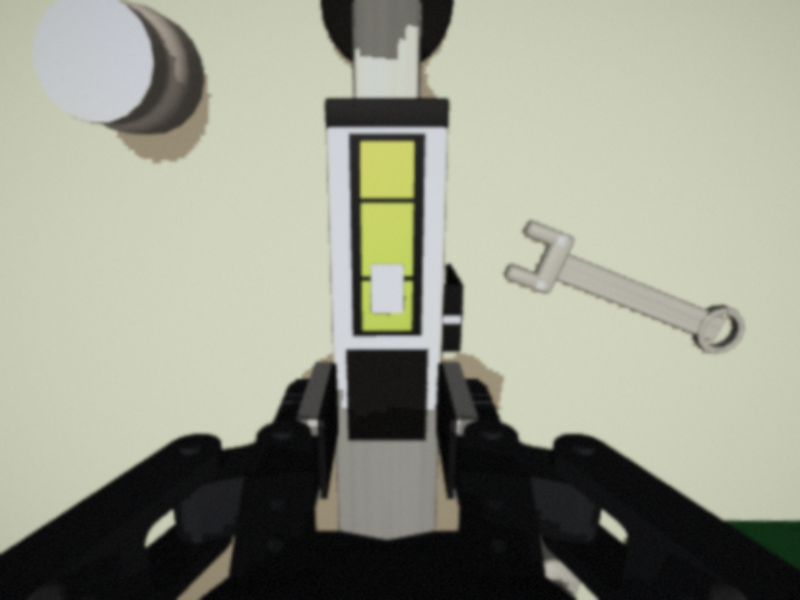

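The bubble has settled further, to row 289, about 12 mm off (about 2.2 rad of knob). The tag line is now at (452,320), against the pad at (387,394).

Run:
```python
from h import *
m=imaging.camera_model("wrist");u=np.array([-np.sin(.108),np.cos(.108)]);k=512/800;tcp=np.array(telemetry.get_state()["ee_pos"])
g=lambda c,r,z:onz(m,(c*k,r*k),z)
for n,c,r in(("tag",452,320),):
  for z in(.103,.09): p=g(c,r,z);print(n,p,u@(p-tcp)[:2])
for n,r in(("vtop",135),("vmid",239),("vbot",335),("padtop",350),("padbot",440),("cap",98)):
  p=g(387,r,.163);print(n,u@(p-tcp)[:2])
```

```text
tag [0.6299925  0.11739748 0.103     ] 0.004667702424819926
tag [0.63226868 0.11315285 0.09      ] 0.00020244704878718102
vtop 0.0758278838237688
vmid 0.04862363569884076
vbot 0.020761566903472452
padtop 0.01611674207025563
padbot -0.013764845768296143
cap 0.08491244046417341
```

Emit:
{"name": "step_arm", "arguments": {"moves": [[[0, 0, 0, 0, 0.7], [0, 0, 0, 0, 0.7], [0, 0, 0, 0, 0.7], [0, 0, 0, 0, 0.7], [0, 0, -1, 0, 0.7], [0, 0, -3, 0, 0.7], [0, 0, -4, 0, 0.7], [0, 0, -4, 0, 0.7]]]}}

```text
time_s: 8.75
ee_pos: [0.6026, 0.1099, 0.2514]
tool_rot: [-2.099, -2.337, -0.0]
wrist_force: [0.7, -1.4, 0.1]
finger_gap: 0.0598
grasp_force: 0.0
```

Emit:
{"name": "step_arm", "arguments": {"moves": [[[3, 0, -3, 0, 1], [3, 0, 0, 0, 1], [0, 0, 0, 0, 1], [0, 0, 0, 0, 1]]]}}

```text
time_s: 9.15
ee_pos: [0.5962, 0.1699, 0.2798]
tool_rot: [2.098, 2.338, 0.0]
wrist_force: [1.0, -0.4, -0.6]
finger_gap: 0.0856
grasp_force: 0.0
```

Run:
```python
from h import *
s=telemetry.get_state();print(st())
m=imaging.camera_model("wrist");im=imaging.get_image("wrist")
cv2.imwrite("pics/w5.png",cv2.resize(im,(800,600)));np.save("w5.npy",im)
print(proj(m,[.583,.2515,.21])*1.5625)
```

```text
{'time_s': 9.15, 'joint_pos': [0.1207, 0.4105, -0.6086, 1.5192, 0.24, 1.2871, -0.4079], 'ee_pos': [0.5962, 0.1699, 0.2798], 'tool_rot': [2.0979, 2.3384, 0.0002], 'wrist_force': [1.0222, -0.3934, -0.6019], 'grasp_force': 0.0, 'finger_gap': 0.0856}
[376.79722164 125.5102367 ]
```

View pics/w5.png

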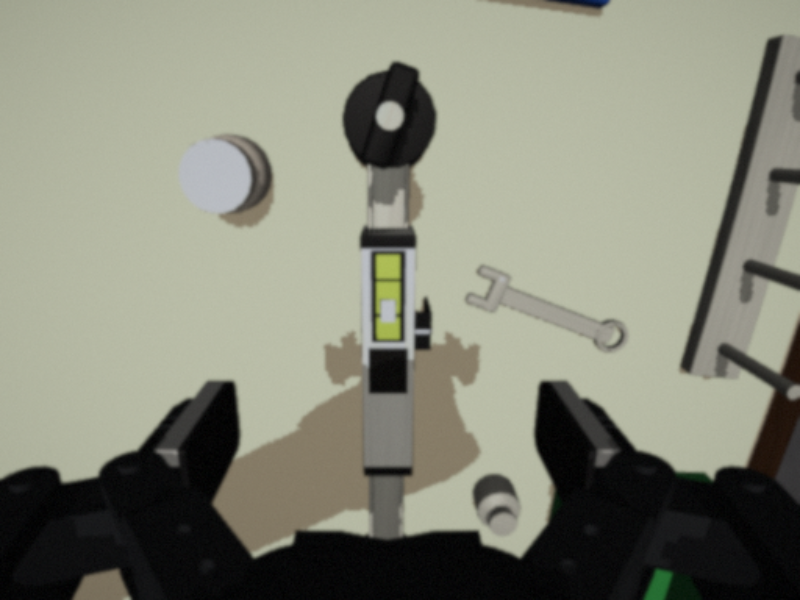

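The knob's white cap is at (390,116), with its bar running from (404,68) to (376,160). The level is seated with its tag line at (421,331). All ten views are used, so I'll measure numerically from here.

```bash
cat >> h.py <<'E'
def bubble(im,m,padxy,u,z=.163):
    """profile in level frame: rectify the vial (2 px/mm along, pad origin)"""
    n=np.array([u[1],-u[0]]);L=np.arange(10,90,.5)/1000;W=np.arange(-16,16.5,.5)/1000
    P=np.array([[*(padxy+u*l+n*w),z] for l in L for w in W])
    R=np.array(m["R"]);q=cv2.projectPoints(P,cv2.Rodrigues(R)[0],np.array(m["t"]),np.array(m["K"]),np.array(m["dist"]))[0].reshape(len(L),len(W),2).astype(np.float32)
    return cv2.remap(im,q[...,0],q[...,1],cv2.INTER_LINEAR),L,W
E
python3 - <<'E'
from h import *
m=imaging.camera_model("wrist");k=.64;im=np.load("w5.npy")
for z in(.21,.22,.23):
  print(z,onz(m,(390*k,116*k),z).round(4))
a,b=onz(m,(404*k,70*k),.22),onz(m,(377*k,160*k),.22);d=a-b;print("bar phi",np.arctan2(d[1],d[0]),np.linalg.norm(d),(a+b)/2)
u=np.array([-np.sin(.108),np.cos(.108)])
pad=onz(m,(388*k,371*k),.163);print("pad",pad,"tag",onz(m,(422*k,331*k),.103), u@(onz(m,(422*k,331*k),.103)-pad)[:2])
r,L,W=bubble(im,m,pad[:2],u)
b,g,rr=[r[...,i].astype(int) for i in range(3)]
mid=slice(29,36);side=slice(22,26)
for i in range(0,len(L),2): print(round(L[i]*1000),b[i,mid].mean().astype(int),g[i,mid].mean().astype(int),b[i,22:26].mean().astype(int),g[i,22:26].mean().astype(int),end=" | ")
E
```

```text
0.21 [0.5888 0.2552 0.21  ]
0.22 [0.5888 0.2546 0.22  ]
0.23 [0.5888 0.254  0.23  ]
bar phi 1.3754245992120548 0.038713354803734404 [0.58885884 0.25470773 0.22      ]
pad [0.60370001 0.11021439 0.163     ] tag [0.6280122  0.11690858 0.103     ] 0.004034573728952849
10 17 18 15 17 | 11 16 17 17 19 | 12 16 18 18 20 | 13 24 25 23 25 | 14 49 48 47 49 | 15 99 98 97 97 | 16 152 150 148 148 | 17 180 178 177 176 | 18 182 179 182 181 | 19 156 155 155 155 | 20 100 111 99 112 | 21 63 119 64 120 | 22 69 159 71 160 | 23 77 178 77 177 | 24 79 182 79 181 | 25 79 181 79 181 | 26 79 181 79 181 | 27 79 182 80 182 | 28 80 181 78 181 | 29 78 181 80 182 | 30 82 182 81 183 | 31 98 184 93 183 | 32 141 186 119 183 | 33 179 189 149 185 | 34 193 190 160 182 | 35 194 189 159 174 | 36 195 190 157 164 | 37 195 189 157 164 | 38 196 190 159 172 | 39 196 190 160 177 | 40 195 189 159 177 | 41 194 189 158 174 | 42 195 189 158 174 | 43 195 190 157 174 | 44 192 188 155 173 | 45 180 183 144 168 | 46 149 176 118 162 | 47 109 175 93 168 | 48 87 182 83 180 | 49 83 185 82 184 | 50 83 186 83 186 | 51 83 186 82 185 | 52 83 185 82 185 | 53 82 185 82 185 | 54 82 186 83 186 | 55 82 185 83 185 | 56 79 178 79 179 | 57 67 152 67 152 | 58 55 120 55 120 | 59 64 141 62 139 | 60 79 175 78 174 | 61 84 186 84 186 | 62 84 187 84 187 | 63 84 187 84 188 | 64 85 187 84 189 | 65 84 188 85 188 | 66 85 188 85 188 | 67 86 189 85 189 | 68 84 188 85 187 | 69 85 189 86 189 | 70 85 188 85 188 | 71 85 187 84 187 | 72 80 176 80 177 | 73 66 141 66 142 | 74 59 95 58 94 | 75 89 93 88 92 | 76 122 119 122 119 | 77 106 103 106 102 | 78 55 53 55 55 | 79 27 27 26 26 | 80 25 25 24 26 | 81 27 27 23 25 | 82 27 27 26 26 | 83 31 31 29 31 | 84 40 41 38 40 | 85 55 57 50 52 | 86 61 64 54 56 | 87 63 67 57 62 | 88 90 97 91 98 | 89 135 145 141 150 |
```

Run:
```python
from h import *
T=imaging.camera_model("top");S=imaging.camera_model("side");m=imaging.camera_model("wrist")
print([onz(T,(150+82/4.7-.4,140+136/4.7-.4),z).round(4) for z in(.2,.22)])
for z in(.17,.18,.19,.2,.21,.22,.23):
  p=proj(S,[.589,.2546,z]);print(z,((p+.4-[180,150])*5).round(0))
im=imaging.get_image("side");g=cv2.cvtColor(im,cv2.COLOR_BGR2GRAY);print(g[198:226,188:210:1])
u=np.array([-np.sin(.108),np.cos(.108)]);tcp=np.array(telemetry.get_state()["ee_pos"])
for n,r in(("capfar",229),("capnear",474),("padt",348),("padb",393)):
  p=onz(m,(388*.64,r*.64),.163);print(n,p[:2]@u-np.array([.6037,.1102])@u)
r,L,W=bubble(imaging.get_image("wrist"),m,np.array([.6037,.1102]),u)
print((L[:,None]*1000)[(r[:,29:36,0].mean(1)>140)][:,0])
plan([.5888,.2546,.28],1.375,4,1)
```

```text
[array([0.5891, 0.2555, 0.2   ]), array([0.5856, 0.2522, 0.22  ])]
0.17 [ 92. 325.]
0.18 [ 90. 314.]
0.19 [ 88. 303.]
0.2 [ 86. 291.]
0.21 [ 85. 280.]
0.22 [ 83. 268.]
0.23 [ 81. 256.]
[[223 224 224 224 224 224 224 224 224 223 224 224 224 223 223 225 225 224
  224 225 224 224]
 [223 224 199 194 194 181 206 224 223 224 224 223 224 224 224 224 224 224
  224 224 225 224]
 [203 160  98  96 101 120 178 224 223 223 224 224 223 223 224 224 224 224
  223 224 224 224]
 [162  79 141 141 164 132 149 175 224 223 224 224 223 224 224 224 224 224
  224 223 223 224]
 [175 123 199 184 183 171 150 102 224 224 224 222 127  97 139 224 225 223
  224 224 224 224]
 [133 166 170 170 175 180 180 188 224 223 126  65  31  26  47 142 224 223
  224 224 224 219]
 [163 100  97 117 181 182 183 183 182 146  88  18  19  17  16  69 224 223
  220 175 176 116]
 [222 179 187  92 153 185 102 139 177 173 132  18  15   8   7  60 224 222
  165  53  49  36]
 [224 222 222 222  92  47  26  62 121  96  41   7   8   3   5  43 181 224
  211  19  12  18]
 [224 224 181  68  23  20  18  22  29  18   8  10   8  10   8  26 130 224
  21
[... 1636 characters left out ...]
5 177 109 106 104 102 145  57  54
   61  63  71 156]]
capfar 0.0876160261093508
capnear -0.07435955504180636
padt 0.015233300265527591
padb -0.014978527851774406
[17.5 18.  18.5 19.  19.5 20.  34.  34.5 35.  35.5 36.  36.5 37.  37.5
 38.  38.5 39.  39.5 40.  40.5 41.  41.5 42.  42.5 43.  43.5 44.  44.5
 45.  45.5 46.  46.5 47.  47.5 77.5]
from [0.5966 0.1683 0.2792] phi 1.677 t 9.3
[[np.float64(2.17), np.float64(0.03), np.float64(-0.02), np.float64(0.08), 1], [np.float64(2.16), np.float64(-0.13), np.float64(-0.02), np.float64(0.08), 1], [np.float64(2.15), np.float64(-0.29), np.float64(-0.02), np.float64(0.08), 1], [np.float64(2.12), np.float64(-0.45), np.float64(-0.02), np.float64(0.08), 1]]
```

Emit:
{"name": "step_arm", "arguments": {"moves": [[[2.17, 0.03, 0, 0.08, 1], [2.16, -0.13, 0, 0.08, 1], [2.15, -0.29, 0, 0.08, 1], [2.12, -0.45, 0, 0.06, 1], [0, 0, 2, 0, 1], [0, 0, 2, 0, 1], [0, 0, 0, 0, 1], [0, 0, 0, 0, 1]]]}}

```text
time_s: 10.1
ee_pos: [0.5894, 0.2552, 0.2397]
tool_rot: [-2.426, -1.996, 0.001]
wrist_force: [-1.1, -0.2, 0.8]
finger_gap: 0.0855
grasp_force: 0.0
```

Run:
```python
from h import *
print(st());plan([.5888,.2548,.186],1.375,4,1)
```

```text
{'time_s': 10.1, 'joint_pos': [-0.0577, 0.4753, -0.5598, 1.512, 0.2606, 1.2298, -0.8491], 'ee_pos': [0.5894, 0.2552, 0.2397], 'tool_rot': [-2.4259, -1.9958, 0.0006], 'wrist_force': [-1.0542, -0.1696, 0.7572], 'grasp_force': 0.0, 'finger_gap': 0.0855}
from [0.5894 0.2552 0.2397] phi 1.377 t 10.1
[[np.float64(-0.01), np.float64(-0.01), np.float64(1.34), np.float64(0.0), 1], [np.float64(-0.01), np.float64(-0.01), np.float64(1.34), np.float64(0.0), 1], [np.float64(-0.01), np.float64(-0.01), np.float64(1.34), np.float64(0.0), 1], [np.float64(-0.01), np.float64(-0.01), np.float64(1.34), np.float64(0.0), 1]]
```

Emit:
{"name": "step_arm", "arguments": {"moves": [[[0, 0, 1.3, 0, 1], [0, 0, 1.4, 0, 1], [0, 0, 1.4, 0, 1], [0, 0, 1.2, 0, 1], [0, 0, 0, 0, 0], [0, 0, 0, 0, 0], [0, 0, 0, 0, 0], [0, 0, 0, 0, 0]]]}}

```text
time_s: 10.9
ee_pos: [0.5894, 0.256, 0.187]
tool_rot: [2.425, 1.997, 0.001]
wrist_force: [0.3, 0.2, -0.2]
finger_gap: 0.0281
grasp_force: 0.0
```

Emit:
{"name": "step_arm", "arguments": {"moves": [[[0, 0, 0, 0, 0], [0, 0, 0, 0, 0], [0, 0, 0, 0, 0], [0, 0, 0, 0, 0]]]}}

```text
time_s: 11.3
ee_pos: [0.5893, 0.2559, 0.1866]
tool_rot: [2.425, 1.997, 0.001]
wrist_force: [-1.4, -0.1, 3.7]
finger_gap: 0.0003
grasp_force: 1.9
```

Emit:
{"name": "step_arm", "arguments": {"moves": [[[0, 0, -1, 0, 1], [0, 0, 0, 0, 1], [0, 0, 0, 0, 1], [0, 0, 0, 0, 1], [0, 0, 0, 0, 1], [0, 0, 1, 0, 1], [0.1, 0, 1.0, 0, 1], [0, 0, 1, 0, 1]]]}}

```text
time_s: 12.1
ee_pos: [0.589, 0.2568, 0.165]
tool_rot: [-2.425, -1.997, 0.001]
wrist_force: [0.3, 0.3, 0.5]
finger_gap: 0.0853
grasp_force: 0.0
```

Emit:
{"name": "step_arm", "arguments": {"moves": [[[0, 0, 0.4, 0, 1], [0, 0, 0, 0, 1], [0, 0, 0, 0, 0], [0, 0, 0, 0, 0], [0, 0, 0, 0, 0], [0, 0, 0, 0, 0], [0, 0, 0, 0, 0], [0, 0, 0, 0, 0]]]}}

```text
time_s: 12.9
ee_pos: [0.5887, 0.257, 0.1628]
tool_rot: [-2.424, -1.997, 0.001]
wrist_force: [-6.8, -1.4, 7.9]
finger_gap: 0.0134
grasp_force: 58.8
```

Emit:
{"name": "step_arm", "arguments": {"moves": [[[0, 0, -0.2, 0.1, 0], [0, 0, 0, 0.14, 0], [0, 0, 0, 0.14, 0], [0, 0, 0, 0.14, 0], [0, 0, 0, 0.14, 0], [0, 0, 0, 0.14, 0], [0, 0, 0, 0.14, 0], [0, 0, 0, 0.14, 0]]]}}

```text
time_s: 13.7
ee_pos: [0.5897, 0.2557, 0.163]
tool_rot: [3.107, 0.456, -0.001]
wrist_force: [9.7, -1.7, -18.2]
finger_gap: 0.0124
grasp_force: 61.0
```

Emit:
{"name": "step_arm", "arguments": {"moves": [[[0, 0, 0, 0, 0], [0, 0, 0, 0, 0], [0, 0, 0, 0, 0]]]}}

```text
time_s: 14.0
ee_pos: [0.5898, 0.2557, 0.163]
tool_rot: [3.106, 0.464, -0.001]
wrist_force: [10.1, -0.8, -17.4]
finger_gap: 0.0129
grasp_force: 61.1
```

Run:
```python
from h import *
s=telemetry.get_state();print(st(),phi(s))
# try bubble in top camera
T=imaging.camera_model("top");im=imaging.get_image("top");np.save("top6.npy",im)
u=np.array([-np.sin(.108),np.cos(.108)])
for off in(0,-.003):
  r,L,W=bubble(im,T,np.array([.6022+off,.1142]),u);print([int(v) for v in r[::4,29:36,0].mean(1)])
```

```text
{'time_s': 14.0, 'joint_pos': [-0.234, 0.5069, -0.3078, 1.5973, 0.17, 1.0647, -1.8622], 'ee_pos': [0.5898, 0.2557, 0.163], 'tool_rot': [3.1059, 0.4644, -0.0009], 'wrist_force': [10.0758, -0.7714, -17.4306], 'grasp_force': 61.121, 'finger_gap': 0.0129} 0.296822357129372
[79, 89, 81, 58, 54, 53, 55, 54, 55, 60, 72, 93, 112, 127, 131, 132, 130, 114, 93, 65, 53, 47, 46, 49, 53, 54, 54, 53, 54, 55, 52, 45, 34, 39, 52, 73, 83, 86, 68, 51]
[80, 90, 81, 56, 53, 52, 53, 54, 55, 59, 71, 90, 107, 120, 126, 128, 126, 109, 88, 62, 52, 46, 46, 48, 52, 52, 52, 52, 54, 55, 53, 44, 32, 41, 55, 71, 73, 67, 47, 34]
```

Emit:
{"name": "step_arm", "arguments": {"moves": [[[0, 0, 0, 0, 0], [0, 0, 0, 0, 0], [0, 0, 0, 0, 0], [0, 0, 0, 0, 0], [0, 0, 0, 0, 0], [0, 0, 0, 0, 0], [0, 0, 0, 0, 0], [0, 0, 0, 0, 0]]]}}

```text
time_s: 14.85
ee_pos: [0.5897, 0.2557, 0.163]
tool_rot: [3.106, 0.464, -0.001]
wrist_force: [9.1, -0.6, -17.7]
finger_gap: 0.0131
grasp_force: 61.1
```

```bash
cat >> h.py <<'E'
def readtop(im=None):
    T=imaging.camera_model("top");ims=[im] if im is not None else [imaging.get_image("top") for _ in range(3)]
    u=np.array([-np.sin(.108),np.cos(.108)]);r,L,W=bubble(np.mean(ims,0).astype(np.uint8),T,np.array([.6022,.1142]),u)
    L=L*1000;q=r.astype(float)
    sat=(q[...,1]-q[...,0]) # yellow: high; white/black: low
    s=sat[:,28:37].mean(1);e=sat[:,21:26].mean(1);b=q[:,28:37,0].mean(1)
    win=L[np.maximum(s,e)>.5*np.percentile(s,90)]
    w=np.clip(b-75,0,None)*((L>win.min()+2)&(L<win.max()-2))
    return "window",win.min(),win.max(),"mid",(win.min()+win.max())/2,"bubble",(w*L).sum()/max(w.sum(),1)
E
python3 - <<'E'
from h import *
print(readtop(np.load("top4.npy")),readtop(np.load("top6.npy")),readtop());print(st()["time_s"])
E
```

```text
('window', np.float64(54.5), np.float64(89.5), 'mid', np.float64(72.0), 'bubble', np.float64(83.18997188378633)) ('window', np.float64(16.0), np.float64(68.5), 'mid', np.float64(42.25), 'bubble', np.float64(39.068755846585596)) ('window', np.float64(16.0), np.float64(68.5), 'mid', np.float64(42.25), 'bubble', np.float64(40.5782059438335))
15.0
```

Emit:
{"name": "step_arm", "arguments": {"moves": [[[0, 0, 0, 0, 0], [0, 0, 0, 0, 0], [0, 0, 0, 0, 0], [0, 0, 0, 0, 0], [0, 0, 0, 0, 0], [0, 0, 0, 0, 0], [0, 0, 0, 0, 0], [0, 0, 0, 0, 0]]]}}

```text
time_s: 15.8
ee_pos: [0.5897, 0.2557, 0.163]
tool_rot: [3.106, 0.464, -0.001]
wrist_force: [8.9, -0.6, -17.6]
finger_gap: 0.0129
grasp_force: 61.1
```

Emit:
{"name": "step_arm", "arguments": {"moves": [[[0, 0, 0, 0, 0], [0, 0, 0, 0, 0], [0, 0, 0, 0, 0], [0, 0, 0, 0, 0], [0, 0, 0, 0, 0], [0, 0, 0, 0, 0]]]}}

```text
time_s: 16.4
ee_pos: [0.5897, 0.2556, 0.163]
tool_rot: [3.106, 0.464, -0.001]
wrist_force: [9.0, -0.2, -18.4]
finger_gap: 0.0127
grasp_force: 61.1
```

Run:
```python
from h import *
print(readtop());print(st()["time_s"])
```

```text
('window', np.float64(15.5), np.float64(68.5), 'mid', np.float64(42.0), 'bubble', np.float64(41.02859603009154))
16.55
```

Emit:
{"name": "step_arm", "arguments": {"moves": [[[0, 0, 0, 0.1, 0], [0, 0, 0, 0.07, 0], [0, 0, 0, 0, 0], [0, 0, 0, 0, 0], [0, 0, 0, 0, 1], [0, 0, 0, 0, 1], [0, 0, 0, 0, 1], [0, 0, 0, 0, 1]]]}}

```text
time_s: 17.35
ee_pos: [0.5894, 0.257, 0.1647]
tool_rot: [-3.135, -0.201, -0.0]
wrist_force: [0.1, 0.1, -0.1]
finger_gap: 0.0703
grasp_force: 0.0
```

Emit:
{"name": "step_arm", "arguments": {"moves": [[[0, 0, -2, 0, 1], [0, 0, -4, 0, 1], [0, 0, -4, 0, 1], [0, 0, 0, 0, 1], [0, 0, 0, 0, 1], [0, 0, 0, 0, 1], [0, 0, 0, 0, 1], [0, 0, 0, 0, 1]]]}}

```text
time_s: 18.15
ee_pos: [0.5891, 0.2567, 0.2635]
tool_rot: [3.135, 0.201, -0.002]
wrist_force: [0.8, 0.4, 0.6]
finger_gap: 0.0854
grasp_force: 0.0
```

Run:
```python
from h import *
print(readtop());print(st());
plan([.602,.1135,.26],1.679,10,0)
```

```text
('window', np.float64(15.5), np.float64(68.5), 'mid', np.float64(42.0), 'bubble', np.float64(42.13083837365592))
{'time_s': 18.3, 'joint_pos': [-0.2531, 0.4195, -0.2839, 1.4871, 0.1202, 1.2526, -1.9944], 'ee_pos': [0.5893, 0.2568, 0.264], 'tool_rot': [3.1351, 0.2006, -0.0009], 'wrist_force': [-0.3612, 0.225, 0.4796], 'grasp_force': 0.0, 'finger_gap': 0.0856}
from [0.5893 0.2568 0.264 ] phi 0.128 t 18.3
[[np.float64(-0.06), np.float64(1.44), np.float64(0.04), np.float64(-0.16), 0], [np.float64(-0.28), np.float64(1.41), np.float64(0.04), np.float64(-0.16), 0], [np.float64(-0.49), np.float64(1.35), np.float64(0.04), np.float64(-0.16), 0], [np.float64(-0.7), np.float64(1.26), np.float64(0.04), np.float64(-0.16), 0], [np.float64(-0.88), np.float64(1.14), np.float64(0.04), np.float64(-0.16), 0], [np.float64(-1.05), np.float64(0.99), np.float64(0.04), np.float64(-0.16), 0], [np.float64(-1.19), np.float64(0.81), np.float64(0.04), np.float64(-0.16), 0], [np.float64(-1.3), np.float64(0.62), np.float64(0.04), np.float64(-0.16), 0], [np.float64(-1.38), np.float64(0.41), np.float64(0.04), np.float64(-0.16), 0], [np.float64(-1.43), np.float64(0.19), np.float64(0.04), np.float64(-0.16), 0]]
```

Emit:
{"name": "step_arm", "arguments": {"moves": [[[-0.14, 3.63, 0, 0, 0], [-0.14, 3.63, 0, 0, 0], [-0.14, 3.63, 0, 0, 0], [-0.12, 3.63, 0, 0, 0], [0, 0, 0, 0, 0], [0, 0, 3, 0, 0], [0, 0, 3, 0, 0], [0, 0, 2, 0, 0]]]}}

```text
time_s: 19.1
ee_pos: [0.6018, 0.1123, 0.1824]
tool_rot: [3.135, 0.201, -0.003]
wrist_force: [0.6, 0.0, 0.3]
finger_gap: -0.0001
grasp_force: 0.0
```

Emit:
{"name": "step_arm", "arguments": {"moves": [[[0, 0, 0.5, 0, 0], [0, 0, 0, 0, 0], [0, 0, 0, 0, 0]]]}}

```text
time_s: 19.4
ee_pos: [0.6031, 0.1125, 0.1806]
tool_rot: [-3.135, -0.201, -0.002]
wrist_force: [-0.3, 0.7, -0.1]
finger_gap: -0.0002
grasp_force: 0.0
```

Emit:
{"name": "step_arm", "arguments": {"moves": [[[0, 0, 0.5, 0, 0], [0, 0, 0.4, 0, 0], [0, 0, 0.2, 0, 0], [0, 0, 0.1, 0, 0], [0, 0, 0, 0, 0], [0, 0, 0, 0, 0]]]}}

```text
time_s: 20.0
ee_pos: [0.6026, 0.1121, 0.1675]
tool_rot: [-3.135, -0.201, -0.0]
wrist_force: [0.4, -1.0, 0.7]
finger_gap: 0.0001
grasp_force: 0.0
```

Emit:
{"name": "step_arm", "arguments": {"moves": [[[0, 0, 0.1, 0, 0], [0, 0, 0, 0, 0], [0, 0, 0.1, 0, 0], [0, 0, 0, 0, 0], [0, 0, 0, 0, 0]]]}}

```text
time_s: 20.5
ee_pos: [0.6025, 0.1121, 0.1654]
tool_rot: [-3.135, -0.201, 0.0]
wrist_force: [-0.0, 0.5, -0.7]
finger_gap: -0.0004
grasp_force: 0.0
```

Emit:
{"name": "step_arm", "arguments": {"moves": [[[0, 0, 0.1, 0, 0], [0, 0, 0, 0, 0], [0, 0, 0, 0, 0]]]}}

```text
time_s: 20.8
ee_pos: [0.6025, 0.1121, 0.1643]
tool_rot: [-3.135, -0.201, 0.0]
wrist_force: [-0.4, -0.1, -0.2]
finger_gap: -0.0001
grasp_force: 0.0
```

Emit:
{"name": "step_arm", "arguments": {"moves": [[[0, 0, 0.05, 0, 0], [0, 0, 0, 0, 0], [0, 0, 0, 0, 0]]]}}

```text
time_s: 21.1
ee_pos: [0.6025, 0.1121, 0.1639]
tool_rot: [-3.135, -0.201, 0.0]
wrist_force: [0.6, 0.6, 0.4]
finger_gap: -0.0002
grasp_force: 0.0
```

Emit:
{"name": "step_arm", "arguments": {"moves": [[[0, 0, 0.1, 0, 0], [0, 0, 0, 0, 0], [0, 0, 0, 0, 0]]]}}

```text
time_s: 21.4
ee_pos: [0.6025, 0.1121, 0.1628]
tool_rot: [-3.135, -0.201, 0.0]
wrist_force: [0.1, 0.3, -0.6]
finger_gap: -0.0003
grasp_force: 0.0
```

Emit:
{"name": "step_arm", "arguments": {"moves": [[[0, 0, 0.05, 0, 0], [0, 0, 0, 0, 0], [0, 0, 0, 0, 0]]]}}

```text
time_s: 21.7
ee_pos: [0.6025, 0.1121, 0.1623]
tool_rot: [-3.135, -0.201, 0.0]
wrist_force: [-0.1, -0.2, 0.5]
finger_gap: 0.0001
grasp_force: 0.0
```

Emit:
{"name": "step_arm", "arguments": {"moves": [[[0, 0, 0.1, 0, 0], [0, 0, 0, 0, 0], [0, 0, 0, 0, 0]]]}}

```text
time_s: 22.0
ee_pos: [0.6025, 0.1121, 0.1614]
tool_rot: [-3.135, -0.201, 0.0]
wrist_force: [-0.3, -0.4, 0.6]
finger_gap: -0.0002
grasp_force: 0.0
```

Emit:
{"name": "step_arm", "arguments": {"moves": [[[0, 0, 0.05, 0, 0], [0, 0, 0, 0, 0], [0, 0, 0, 0, 0]]]}}

```text
time_s: 22.3
ee_pos: [0.6025, 0.1121, 0.1609]
tool_rot: [-3.135, -0.201, 0.0]
wrist_force: [-0.3, 0.9, 0.4]
finger_gap: 0.0001
grasp_force: 0.0
```

Emit:
{"name": "step_arm", "arguments": {"moves": [[[0, 0, 0.1, 0, 0], [0, 0, 0, 0, 0], [0, 0, 0, 0, 0]]]}}

```text
time_s: 22.6
ee_pos: [0.6025, 0.1121, 0.1598]
tool_rot: [-3.135, -0.201, 0.0]
wrist_force: [0.0, -0.8, -0.3]
finger_gap: 0.0
grasp_force: 0.0
```

Run:
```python
from h import *
print(st())
im=imaging.get_image("wrist");m=imaging.camera_model("wrist")
print("tcp px",proj(m,telemetry.get_state()["ee_pos"]))
g=cv2.cvtColor(im,cv2.COLOR_BGR2GRAY);r,c=proj(m,telemetry.get_state()["ee_pos"])[::-1].astype(int)
print(cv2.resize(g[200:384,170:330],None,fx=1/8,fy=1/8,interpolation=cv2.INTER_AREA))
S=imaging.camera_model("side");print("side px pad",proj(S,[.6025,.1121,.165]),proj(S,[.598,.155,.165]))
i=imaging.get_image("side");print(i[190:222:2,205:245:2,0]);print(i[190:222:2,205:245:2,1])
```

```text
{'time_s': 22.6, 'joint_pos': [-0.0598, 0.4502, -0.2295, 1.6829, 0.1162, 1.0219, -1.771], 'ee_pos': [0.6025, 0.1121, 0.1598], 'tool_rot': [-3.1351, -0.2007, 0.0002], 'wrist_force': [0.0026, -0.8089, -0.2922], 'grasp_force': 0.0, 'finger_gap': 0.0}
tcp px [249.07912708 226.88352347]
[[224 222 219 199 168 156 191 172 168 175 180 183 151 141 140 139 138 137
  136 134]
 [147 153 157 148 109 117 157  54  54  57  59  65  67  95 180 181 182 183
  183 184]
 [204 164 185 173 119  85 152  21  19  20  19  19  20  62 183 185 185 185
  186 186]
 [242 187 211 197 146 100 154  21  24  20  23  22  20  72 183 183 184 184
  185 185]
 [236 197 204 197 146 100 151  28  69  30  60  49  20  78 181 182 183 183
  184 184]
 [142 135 136 137  98  83  72  28  70  29  59  53  15  86 179 180 180 181
  182 182]
 [234 241 241 241 241 205  18  35  70  28  59  60  17  77 179 180 180 180
  180 180]
 [183 211 241 241 241 162  16  40  70  25  56  64  17  60 236 236 236 236
  236 234]
 [137 184 221 241 241 111  14  32  88  38  80  59  15  25 224 241 241 241
  241 241]
 [ 71 158 209 241 187  21  19  17  28  47  51  15  1
[... 3228 characters left out ...]
 143 144
  137 110]
 [228  11   9  16  41 136  81  84  81  81  75  33  91 144 144 144 145 138
  111 104]
 [228 104   8   6  21  38  78  83  82  78  54  47 206 144 143 143 138 111
  104 105]
 [228 108  25  32  19  30  83  82  78  77 223 223 228 143 143 132 112 104
  105 107]
 [134 198 167  58  26  29  82  81  99 225 227 228 228 143 136 102 102 105
  106 106]
 [101 178 178 174  70  83  83 106 227 227 227 227 227 206 102 102 104 105
  105  77]
 [105 179 174  66  69  87 135 228 227 227 228 228 217 107 102 104 105 176
   97 168]
 [106 106  67  64  62 163 227 227 227 227 152 139 108 103 104 103 176  93
  171 227]
 [107  61  63  67 162 227 227 227 228 217 138 106 103 105 106 177  98 167
  228 227]]
```

Emit:
{"name": "step_arm", "arguments": {"moves": [[[0, 0, 0.1, 0, 0], [0, 0, 0, 0, 0], [0, 0, 0, 0, 0]]]}}

```text
time_s: 23.0
ee_pos: [0.6025, 0.1121, 0.1588]
tool_rot: [-3.135, -0.201, 0.0]
wrist_force: [0.1, 0.2, 0.9]
finger_gap: 0.0002
grasp_force: 0.0
```

Emit:
{"name": "step_arm", "arguments": {"moves": [[[0, 0, 0.05, 0, 0], [0, 0, 0, 0, 0], [0, 0, 0, 0, 0]]]}}

```text
time_s: 23.3
ee_pos: [0.6025, 0.1121, 0.1583]
tool_rot: [-3.135, -0.201, 0.0]
wrist_force: [0.1, -0.7, 0.3]
finger_gap: -0.0002
grasp_force: 0.0
```

Emit:
{"name": "step_arm", "arguments": {"moves": [[[0, 0, 0.05, 0, 0], [0, 0, 0, 0, 0], [0, 0, 0, 0, 0]]]}}

```text
time_s: 23.6
ee_pos: [0.6025, 0.1121, 0.1579]
tool_rot: [-3.135, -0.201, 0.0]
wrist_force: [0.1, 0.2, 0.2]
finger_gap: -0.0001
grasp_force: 0.0
```

Run:
```python
from h import *
im=imaging.get_image("wrist");m=imaging.camera_model("wrist");s=telemetry.get_state();R=Ro.from_rotvec(s["tool_rot"]).as_matrix()
g=cv2.cvtColor(im,cv2.COLOR_BGR2GRAY)
print([int(v) for v in g[204:285,236:240].mean(1)]);print(g[240,215:290].tolist());print(g[222,215:290].tolist())
for h in(0,.005,.01,.015,.02,.025,.03):
  print(h,[proj(m,s["ee_pos"]+R@[x,0,-h]).round(0) for x in(.011,0,-.011)])
for z in(.158,.165): print([proj(m,[.6025+a,.112+b,z]).round(0) for a,b in((.012,.015),(.012,-.015),(-.012,0),(.016,0),(-.016,0))])
```

```text
[208, 203, 185, 177, 174, 160, 121, 70, 33, 20, 18, 19, 19, 19, 18, 19, 18, 20, 18, 17, 18, 19, 20, 18, 19, 21, 28, 47, 62, 69, 71, 70, 70, 70, 71, 71, 71, 71, 70, 71, 70, 69, 70, 71, 71, 70, 72, 69, 70, 71, 71, 69, 70, 71, 70, 70, 71, 70, 70, 69, 71, 70, 72, 85, 113, 128, 110, 74, 41, 24, 16, 16, 15, 16, 12, 14, 11, 13, 14, 14, 12]
[34, 77, 130, 165, 175, 174, 170, 160, 139, 96, 46, 23, 18, 19, 20, 21, 26, 44, 61, 70, 70, 72, 69, 72, 71, 69, 70, 69, 58, 37, 19, 9, 10, 14, 11, 21, 40, 63, 69, 70, 71, 69, 69, 69, 70, 69, 68, 56, 39, 22, 18, 18, 22, 16, 20, 15, 21, 22, 18, 19, 23, 19, 27, 60, 115, 161, 179, 181, 181, 180, 179, 182, 180, 180, 180]
[43, 94, 147, 171, 173, 175, 174, 173, 152, 106, 55, 25, 19, 22, 21, 22, 22, 18, 18, 19, 20, 18, 18, 19, 18, 18, 17, 18, 19, 19, 19, 21, 15, 18, 19, 19, 19, 20, 19, 20, 17, 20, 19, 21, 19, 20, 21, 19, 23, 22, 23, 19, 18, 21, 19, 22, 18, 21, 20, 19, 20, 23, 21, 26, 59, 117, 163, 181, 183, 182, 183, 184, 186, 184, 185]
0 [array([249., 208.]), array([249., 227.]), array([249., 245.])]
0.005 [array([249., 212.]), array([249., 230.]), array([249., 249.])]
0.01 [array([249., 215.]), array([249., 234.]), array([249., 253.])]
0.015 [array([249., 218.]), array([249., 238.]), array([249., 257.])]
0.02 [array([249., 222.]), array([249., 242.]), array([249., 262.])]
0.025 [array([249., 226.]), array([249., 247.]), array([249., 267.])]
0.03 [array([249., 230.]), array([249., 251.]), array([249., 272.])]
[array([225., 204.]), array([279., 210.]), array([247., 246.]), array([253., 200.]), array([246., 252.])]
[array([224., 208.]), array([280., 215.]), array([247., 252.]), array([253., 204.]), array([246., 258.])]
```

Emit:
{"name": "step_arm", "arguments": {"moves": [[[0, 0, 0.4, 0, 0], [0, 0, 0.3, 0, 0], [0, 0, 0.2, 0, 0], [0, 0, 0.1, 0, 0], [0, 0, 0.1, 0, 0], [0, 0, 0.1, 0, 0], [0, 0, 0, 0, 0]]]}}

```text
time_s: 24.35
ee_pos: [0.6025, 0.1121, 0.1458]
tool_rot: [-3.135, -0.201, 0.0]
wrist_force: [0.3, -0.2, -1.1]
finger_gap: -0.0001
grasp_force: 0.0
```

Emit:
{"name": "step_arm", "arguments": {"moves": [[[0, 0, 0.1, 0, 0], [0, 0, 0, 0, 0], [0, 0, 0, 0, 0]]]}}

```text
time_s: 24.65
ee_pos: [0.6025, 0.1121, 0.1449]
tool_rot: [-3.135, -0.201, 0.0]
wrist_force: [0.3, -0.3, 0.6]
finger_gap: 0.0005
grasp_force: 0.0
```

Emit:
{"name": "step_arm", "arguments": {"moves": [[[0, 0, 0.05, 0, 0], [0, 0, 0, 0, 0], [0, 0, 0, 0, 0]]]}}

```text
time_s: 24.95
ee_pos: [0.6025, 0.1121, 0.1444]
tool_rot: [-3.135, -0.201, 0.0]
wrist_force: [-0.2, -0.4, 0.0]
finger_gap: 0.0002
grasp_force: 0.0
```

Emit:
{"name": "step_arm", "arguments": {"moves": [[[0, 0, 0.1, 0, 0], [0, 0, 0.1, 0, 0], [0, 0, 0, 0, 0], [0, 0, 0, 0, 0]]]}}

```text
time_s: 25.35
ee_pos: [0.6025, 0.1121, 0.1423]
tool_rot: [-3.135, -0.201, 0.0]
wrist_force: [0.8, -0.4, -0.2]
finger_gap: 0.0001
grasp_force: 0.0
```

Emit:
{"name": "step_arm", "arguments": {"moves": [[[0, 0, 0.1, 0, 0], [0, 0, 0, 0, 0], [0, 0, 0, 0, 0]]]}}

```text
time_s: 25.65
ee_pos: [0.6025, 0.1121, 0.1413]
tool_rot: [-3.135, -0.201, 0.0]
wrist_force: [-0.7, 0.9, -0.5]
finger_gap: -0.0001
grasp_force: 0.0
```

Emit:
{"name": "step_arm", "arguments": {"moves": [[[0, 0, 0.1, 0, 0], [0, 0, 0, 0, 0], [0, 0, 0, 0, 0]]]}}

```text
time_s: 25.95
ee_pos: [0.6025, 0.1121, 0.1404]
tool_rot: [-3.135, -0.201, 0.0]
wrist_force: [0.3, -0.5, 0.5]
finger_gap: 0.0001
grasp_force: 0.0
```

Emit:
{"name": "step_arm", "arguments": {"moves": [[[0, 0, 0.1, 0, 0], [0, 0, 0, 0, 0], [0, 0, 0, 0, 0]]]}}

```text
time_s: 26.25
ee_pos: [0.6025, 0.1121, 0.1393]
tool_rot: [-3.135, -0.201, 0.0]
wrist_force: [0.0, -0.4, -0.8]
finger_gap: 0.0002
grasp_force: 0.0
```

Emit:
{"name": "step_arm", "arguments": {"moves": [[[0, 0, 0.05, 0, 0], [0, 0, 0, 0, 0], [0, 0, 0, 0, 0]]]}}

```text
time_s: 26.55
ee_pos: [0.6025, 0.1121, 0.1389]
tool_rot: [-3.135, -0.201, 0.0]
wrist_force: [-0.0, -0.3, -0.3]
finger_gap: 0.0004
grasp_force: 0.0
```

Run:
```python
from h import *
im=imaging.get_image("wrist");m=imaging.camera_model("wrist");print(st())
g=cv2.cvtColor(im,cv2.COLOR_BGR2GRAY)
print([int(v) for v in g[180:275,236:240].mean(1)]);print(readtop())
for z in(.16,.165): print([proj(m,[.6025+a,.112+b,z]).round(0) for a,b in((.012,.015),(.012,-.015),(-.012,0),(.016,0),(-.016,0))])
```

```text
{'time_s': 26.6, 'joint_pos': [-0.0624, 0.4731, -0.2265, 1.7004, 0.1233, 0.982, -1.7765], 'ee_pos': [0.6025, 0.1121, 0.1389], 'tool_rot': [-3.1351, -0.2006, 0.0001], 'wrist_force': [-0.3521, -0.5138, 0.6238], 'grasp_force': 0.0, 'finger_gap': -0.0003}
[36, 30, 23, 22, 20, 19, 14, 10, 13, 36, 65, 81, 84, 86, 87, 86, 86, 86, 85, 87, 87, 87, 87, 87, 86, 87, 86, 88, 87, 87, 86, 84, 83, 85, 90, 122, 182, 225, 239, 243, 242, 237, 215, 171, 114, 58, 26, 21, 19, 20, 29, 47, 62, 70, 72, 71, 70, 70, 71, 71, 71, 71, 71, 72, 72, 71, 72, 71, 71, 71, 71, 72, 71, 71, 71, 70, 71, 72, 71, 70, 71, 71, 71, 71, 71, 70, 73, 87, 113, 129, 111, 74, 39, 24, 16]
('window', np.float64(76.5), np.float64(89.5), 'mid', np.float64(83.0), 'bubble', np.float64(83.70433554275779))
[array([222., 218.]), array([283., 225.]), array([246., 264.]), array([254., 214.]), array([245., 271.])]
[array([221., 221.]), array([284., 229.]), array([246., 269.]), array([254., 217.]), array([245., 276.])]
```

Emit:
{"name": "step_arm", "arguments": {"moves": [[[0, 0, 0.1, 0, 0], [0, 0, 0.1, 0, 0], [0, 0, 0, 0, 0], [0, 0, 0, 0, 0]]]}}

```text
time_s: 27.15
ee_pos: [0.6029, 0.1122, 0.1385]
tool_rot: [-3.135, -0.2, -0.002]
wrist_force: [-8.0, -2.3, 22.3]
finger_gap: -0.0
grasp_force: 10.8
```

Emit:
{"name": "step_arm", "arguments": {"moves": [[[0, 0, 0.1, 0, 0], [0, 0, 0, 0, 0], [0, 0, 0, 0, 0]]]}}

```text
time_s: 27.45
ee_pos: [0.6032, 0.1122, 0.1385]
tool_rot: [3.135, 0.2, 0.004]
wrist_force: [-12.1, -3.2, 33.5]
finger_gap: 0.0
grasp_force: 16.9
```

Emit:
{"name": "step_arm", "arguments": {"moves": [[[0, 0, 0.1, 0, 0], [0, 0, 0, 0, 0], [0, 0, 0, 0, 0]]]}}

```text
time_s: 27.75
ee_pos: [0.6034, 0.1123, 0.1384]
tool_rot: [3.135, 0.2, 0.005]
wrist_force: [-16.3, -5.3, 45.8]
finger_gap: -0.0
grasp_force: 22.9
```

Emit:
{"name": "step_arm", "arguments": {"moves": [[[0, 0, -0.1, 0, 0], [0, 0, -0.1, 0, 0], [0, 0, -0.08, 0, 0], [0, 0, 0, 0, 0], [0, 0, 0, 0, 0]]]}}

```text
time_s: 28.25
ee_pos: [0.6027, 0.1121, 0.1385]
tool_rot: [-3.135, -0.201, -0.001]
wrist_force: [-4.5, -0.9, 12.4]
finger_gap: 0.0002
grasp_force: 5.7
```

Run:
```python
from h import *
print(st())
T=imaging.camera_model("top");im=imaging.get_image("top")
u=np.array([-np.sin(.108),np.cos(.108)])
r,L,W=bubble(im,T,np.array([.6022,.1142]),u)
print(r[::4,8:60:4,0].astype(int));print((r[::4,8:60:4,1].astype(int)-r[::4,8:60:4,0]))
```

```text
{'time_s': 28.25, 'joint_pos': [-0.0625, 0.4735, -0.2264, 1.7009, 0.1237, 0.9805, -1.7768], 'ee_pos': [0.6027, 0.1121, 0.1385], 'tool_rot': [-3.1352, -0.2005, -0.0011], 'wrist_force': [-4.5087, -0.8999, 12.3695], 'grasp_force': 5.6864, 'finger_gap': 0.0002}
[[ 68  68  68  69  68  67  66  67  67  66  66  67  67]
 [ 67  67  67  68  68  67  67  67  67  67  67  68  67]
 [ 66  66  67  67  67  67  67  67  67  67  67  66  66]
 [ 67  67  68  67  67  67  67  67  67  67  67  66  66]
 [ 67  68  68  67  67  66  67  67  66  67  67  67  67]
 [ 67  67  67  67  67  66  67  68  67  67  67  67  66]
 [ 67  67  68  67  67  67  67  67  68  68  67  66  66]
 [ 67  68  68  67  66  67  67  66  67  67  66  66  65]
 [ 66  67  67  66  66  67  66  66  66  66  66  66  65]
 [ 65  66  66  66  66  65  65  66  66  65  66  66  65]
 [ 65  64  65  65  66  65  64  66  66  66  65  65  66]
 [ 64  63  64  64  64  64  64  65  66  66  65  65  65]
 [ 64  63  63  63  64  64  64  65  66  65  65  65  65]
 [ 63  64  63  62  63  64  64  65  66  65  64  63  64]
 [ 63  63  63  62  63  64  65  65  65  64  63  62  63]
 [ 63  62  62  62
[... 2339 characters left out ...]
 4  5  5  4  4  5  5  5  7]
 [ 4  4  4  4  4  5  5  5  5  5  5  5  6]
 [ 3  4  5  4  4  5  5  5  6  7  6  5  6]
 [ 4  4  4  5  4  5  5  5  6  6  6  6  6]
 [ 4  4  5  5  5  5  6  6  6  6  6  6  6]
 [ 5  5  5  5  5  4  6  6  6  6  7  6  6]
 [ 3  4  4  5  5  5  5  6  6  6  7  7  7]
 [ 2  2  2  4  5  5  5  5  5  6  6  7  7]
 [ 1  2  1  3  4  5  5  4  5  5  6  6  6]
 [ 3  3  3  3  4  4  3  3  3  5  6  6  6]
 [ 5  6  6  6  5  5  5  5  6  6  6  6  6]
 [ 8 10 10 10  9  8  7  8  9 10 10 10  9]
 [12 13 13 12 12 11 11 11 13 15 15 14 13]
 [14 14 14 15 14 14 12 13 15 17 17 17 16]
 [14 15 15 15 15 15 14 15 16 18 19 19 18]
 [14 15 15 15 15 15 14 15 17 18 19 20 18]
 [14 15 15 15 15 14 14 15 17 18 19 20 19]]
```

Emit:
{"name": "step_arm", "arguments": {"moves": [[[0, 0, 0.02, 0, 0], [0, 0, 0, 0, 0], [0, 0, 0, 0, 0], [0, 0, 0, 0, 0], [0, 0, 0, 0, 0], [0, 0, 0, 0, 0], [0, 0, 0, 0, 0], [0, 0, 0, 0, 0]]]}}

```text
time_s: 29.1
ee_pos: [0.6028, 0.1121, 0.1385]
tool_rot: [3.135, 0.2, 0.001]
wrist_force: [-5.1, -0.5, 13.8]
finger_gap: 0.0001
grasp_force: 6.9
```

Run:
```python
from h import *
print(st())
m=imaging.camera_model("wrist");im=imaging.get_image("wrist")
u=np.array([-np.sin(.108),np.cos(.108)])
r,L,W=bubble(im,m,np.array([.6025,.112]),u,.165);q=r.astype(int)
for a in(slice(30,35),slice(22,25),slice(40,43)): print([(int(q[i,a,0].mean()),int(q[i,a,1].mean()-q[i,a,0].mean())) for i in range(0,len(L),4)])
S=imaging.camera_model("side");i2=np.mean([imaging.get_image("side") for _ in range(3)],0).astype(np.uint8)
r,L,W=bubble(i2,S,np.array([.6025,.112]),u,.165);q=r.astype(int)
for a in(slice(30,35),slice(22,25),slice(40,43)): print("S",[(int(q[i,a,0].mean()),int(q[i,a,1].mean()-q[i,a,0].mean())) for i in range(0,len(L),4)])
```

```text
{'time_s': 29.1, 'joint_pos': [-0.0625, 0.4735, -0.2264, 1.7008, 0.1238, 0.9804, -1.7769], 'ee_pos': [0.6028, 0.1121, 0.1385], 'tool_rot': [3.1352, 0.2005, 0.0014], 'wrist_force': [-5.0751, -0.4876, 13.8311], 'grasp_force': 6.9371, 'finger_gap': 0.0001}
[(17, 0), (16, -1), (15, -1), (101, 5), (86, 4), (51, 66), (68, 93), (69, 92), (68, 92), (69, 92), (68, 92), (68, 93), (78, 101), (77, 88), (118, 113), (243, 0), (246, -2), (247, -2), (246, -2), (246, -2), (246, -2), (246, -2), (137, 102), (84, 99), (102, 114), (120, 118), (120, 118), (120, 118), (120, 118), (120, 118), (119, 118), (96, 109), (172, -2), (91, -2), (32, 1), (30, 0), (87, 10), (230, 12), (230, 12), (229, 12)]
[(26, -1), (22, -1), (20, -2), (30, 0), (72, 4), (50, 65), (68, 92), (68, 92), (68, 93), (67, 93), (67, 92), (69, 94), (83, 104), (75, 89), (119, 117), (220, 22), (223, 19), (219, 18), (221, 17), (224, 17), (223, 18), (224, 17), (133, 105), (90, 105), (99, 113), (118, 120), (119, 118), (117, 120), (118, 120), (118, 119), (119, 118), (96, 111), (166, -2), (94, -1), (30, 0), (28, 1), (86, 11), (229, 13), (229, 13), (2
[... 933 characters left out ...]
7), (46, 63), (54, 62), (59, 68), (72, 69), (105, 47), (114, 44), (113, 49), (128, 38), (127, 32), (107, 38), (92, 42), (82, 35), (63, 41), (55, 55), (63, 63), (68, 70), (75, 82), (77, 85), (72, 78), (67, 75), (76, 62), (78, 34), (76, 11), (55, 3), (36, 1), (29, 0), (31, 0), (35, 1), (40, 1), (38, 1)]
S [(20, 0), (43, 1), (58, 5), (60, 11), (51, 27), (48, 43), (47, 59), (46, 61), (45, 58), (45, 62), (44, 60), (50, 51), (66, 51), (87, 50), (128, 30), (172, 14), (197, 5), (183, 6), (188, 5), (193, 8), (143, 30), (95, 47), (69, 51), (62, 62), (69, 77), (80, 93), (84, 106), (85, 104), (84, 98), (74, 95), (55, 66), (44, 32), (44, 10), (40, 3), (31, 2), (23, 1), (37, 1), (47, 2), (51, 2), (43, 3)]
```

The bubble is centred between its lines while pressing (lines at 36 and 56 mm, bubble 39–54 mm), and the push is about 14 N.

```bash
python3 -c "
from bench import ticket
print(ticket.close_job())"
```

```text
the job is handed in; nothing more can be done
None
```

I handed the job in at about 29 s with the level astride the rail at the tag (within about 4 mm by my measurements), the bubble centred, and a steady push of about 14 N; before settling there the push briefly reached about 46 N. The verdict was not returned.

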